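# Clip the glass cassettes and wind them into the cabinet

### The job

Wind the carriage fully out of the cabinet by pushing the spokes of the star wheel round, then put every spring clip that lies on the worktop onto the front edge of a glass cassette, one clip to a cassette, lying flat at deck height with its jaws pointing straight back and well over the glass, and let it close. Then wind the carriage with the clips fully home into the cabinet. Move the carriage only with the wheel: do not press or drag it with the gripper, and leave the other things on the worktop where they are.

Things in the scene. Friction and masses are not known exactly. Their poses are not given: they have to be found in the camera images.
- cabinet: Fixed white tunnel-like cover 190 x 300 x 145 mm (x, y, z), clear front panel, open at its -y end, on a grey base 10 mm high, 190 mm wide, that runs on 305 mm beyond the open end. Origin: underside centre of the cover. On the roof at x = -20, y = 0 mm stands the star wheel; a fixed guard plate, top at z = 222 mm, from x = -5 to 92 mm, y = -100 to 100 mm, covers its rear: push spokes on the front (-x) half.
- wheel_hub (a point): Centre of the star wheel on its upright axis, 188 mm above the worktop; turns with the wheel. Black hub 44 mm across (top 17 mm above this point), five level steel spokes 12 mm thick, 72 degrees apart, the first along this point's +x, ending in 18 mm balls centred 82 mm from the axis. Between the spokes it is open down to the roof 43 mm below (round gearbox, radius 32 mm, under the hub).
- wheel (a joint): Angle of the star wheel, rad, 0 to 6.0 (a stop at each end); grows counter-clockwise seen from above, which winds the carriage out by 0.05 m per rad. Stiff (about 0.6 N m to turn), stays where left.
- carriage (a joint): Travel of the carriage, m, along the cabinet's -y: 0 = home inside the cabinet, 0.30 = fully out through the open -y end.
- deck (a point): Centre of the top of the carriage, an aluminium deck 150 x 270 mm (x, y), top 28 mm above the worktop, axes as the cabinet's. Carries three upright glass cassettes 88 mm apart along y, fixed to it. The deck reaches 75 mm in front of their front edges.
- cassette0_edge (a point): Point on the front (-x) upright edge of glass cassette 0, 20 mm above the deck, 48 mm above the worktop. The cassette is 8 mm thick (along y), 85 mm high and reaches from this edge 70 mm to +x; grey feet, 32 mm over all, begin 50 mm behind the edge. Axes as the cabinet's. Cassette 2 is nearest the cabinet.
- cassette1_edge (a point): Point on the front (-x) upright edge of glass cassette 1, 20 mm above the deck, 48 mm above the worktop. The cassette is 8 mm thick (along y), 85 mm high and reaches from this edge 70 mm to +x; grey feet, 32 mm over all, begin 50 mm behind the edge. Axes as the cabinet's. Cassette 2 is nearest the cabinet.
- cassette2_edge (a point): Point on the front (-x) upright edge of glass cassette 2, 20 mm above the deck, 48 mm above the worktop. The cassette is 8 mm thick (along y), 85 mm high and reaches from this edge 70 mm to +x; grey feet, 32 mm over all, begin 50 mm behind the edge. Axes as the cabinet's. Cassette 2 is nearest the cabinet.
- clip0_mid (a point): Centre (at the pivot, half-way up) of a grey spring clip like a big clothes peg lying on its side, 40 mm high, 80 g; may be absent. Jaws point to its +x and end 49 mm from the pivot, two mirrored tails point to -x and end 48 mm from it, in upright round ribs; shut, the ribs are 56 mm apart over all, 40 mm behind the pivot.
- clip0_jaw (a joint): Opening of this clip's jaws, rad for each arm: 0 shut and empty, about 0.08 shut on a cassette, 0.25 fully open; sprung shut.
- clip1_mid (a point): Centre (at the pivot, half-way up) of a grey spring clip like a big clothes peg lying on its side, 40 mm high, 80 g; may be absent. The same shape as clip 0. Grip from above across the tails with the pads about x = -42 mm: squeezing them together (5 N each) opens both jaws alike to a stop; the tails are then 35 mm wide over all.
- clip1_jaw (a joint): Opening of this clip's jaws, rad for each arm: 0 shut and empty, about 0.08 shut on a cassette, 0.25 fully open; sprung shut.
- clip2_mid (a point): Centre (at the pivot, half-way up) of a grey spring clip like a big clothes peg lying on its side, 40 mm high, 80 g; may be absent. The same shape as clip 0. Fully open, the jaw gap is 23 mm at the tips and 14 mm at 20 mm ahead of the pivot, centred on y = 0; a plate can enter to 8 mm from the pivot.
- clip2_jaw (a joint): Opening of this clip's jaws, rad for each arm: 0 shut and empty, about 0.08 shut on a cassette, 0.25 fully open; sprung shut.
- petri: Clear petri dish, 61 mm wide, 14 mm high, a bystander lying between the clips and the robot; origin at its underside centre. To be left alone.

How it is judged (in metres and radians):
On the way, in this order (a step that is already met when the one before it is completed fails the run):
1. the carriage is wound fully out (value of joint carriage above 0.285 m), for 0.2 s.
2. with the carriage out, every clip is closed on a cassette and let go (((x of clip0_mid in the frame of cassette0_edge between -0.034 and -0.002 m and y of clip0_mid in the frame of cassette0_edge between -0.01 and 0.01 m and z of clip0_mid in the frame of cassette0_edge between -0.005 and 0.015 m and angle between the x axis of clip0_mid and the x axis of cassette0_edge, either way round below 0.3 rad and (angle between clip0_mid's own z axis and vertical below 0.25 rad or angle between clip0_mid's own z axis and vertical above 2.89 rad) and value of joint clip0_jaw between 0.035 and 0.15 rad) or (x of clip0_mid in the frame of cassette1_edge between -0.034 and -0.002 m and y of clip0_mid in the frame of cassette1_edge between -0.01 and 0.01 m and z of clip0_mid in the frame of cassette1_edge between -0.005 and 0.015 m and angle between the x axis of clip0_mid and the x axis of cassette1_edge, either way round below 0.3 rad and (angle between clip0_mid's own z axis and vertical below 0.25 rad or angle between clip0_mid's own z axis and vertical above 2.89 rad) and value of joint clip0_jaw between 0.035 and 0.15 rad) or (x of clip0_mid in the frame of cassette2_edge between -0.034 and -0.002 m and y of clip0_mid in the frame of cassette2_edge between -0.01 and 0.01 m and z of clip0_mid in the frame of cassette2_edge between -0.005 and 0.015 m and angle between the x axis of clip0_mid and the x axis of cassette2_edge, either way round below 0.3 rad and (angle between clip0_mid's own z axis and vertical below 0.25 rad or angle between clip0_mid's own z axis and vertical above 2.89 rad) and value of joint clip0_jaw between 0.035 and 0.15 rad)) and ((x of clip1_mid in the frame of cassette0_edge between -0.034 and -0.002 m and y of clip1_mid in the frame of cassette0_edge between -0.01 and 0.01 m and z of clip1_mid in the frame of cassette0_edge between -0.005 and 0.015 m and angle between the x axis of clip1_mid and the x axis of cassette0_edge, either way round below 0.3 rad and (angle between clip1_mid's own z axis and vertical below 0.25 rad or angle between clip1_mid's own z axis and vertical above 2.89 rad) and value of joint clip1_jaw between 0.035 and 0.15 rad) or (x of clip1_mid in the frame of cassette1_edge between -0.034 and -0.002 m and y of clip1_mid in the frame of cassette1_edge between -0.01 and 0.01 m and z of clip1_mid in the frame of cassette1_edge between -0.005 and 0.015 m and angle between the x axis of clip1_mid and the x axis of cassette1_edge, either way round below 0.3 rad and (angle between clip1_mid's own z axis and vertical below 0.25 rad or angle between clip1_mid's own z axis and vertical above 2.89 rad) and value of joint clip1_jaw between 0.035 and 0.15 rad) or (x of clip1_mid in the frame of cassette2_edge between -0.034 and -0.002 m and y of clip1_mid in the frame of cassette2_edge between -0.01 and 0.01 m and z of clip1_mid in the frame of cassette2_edge between -0.005 and 0.015 m and angle between the x axis of clip1_mid and the x axis of cassette2_edge, either way round below 0.3 rad and (angle between clip1_mid's own z axis and vertical below 0.25 rad or angle between clip1_mid's own z axis and vertical above 2.89 rad) and value of joint clip1_jaw between 0.035 and 0.15 rad)) and ((x of clip2_mid in the frame of cassette0_edge between -0.034 and -0.002 m and y of clip2_mid in the frame of cassette0_edge between -0.01 and 0.01 m and z of clip2_mid in the frame of cassette0_edge between -0.005 and 0.015 m and angle between the x axis of clip2_mid and the x axis of cassette0_edge, either way round below 0.3 rad and (angle between clip2_mid's own z axis and vertical below 0.25 rad or angle between clip2_mid's own z axis and vertical above 2.89 rad) and value of joint clip2_jaw between 0.035 and 0.15 rad) or (x of clip2_mid in the frame of cassette1_edge between -0.034 and -0.002 m and y of clip2_mid in the frame of cassette1_edge between -0.01 and 0.01 m and z of clip2_mid in the frame of cassette1_edge between -0.005 and 0.015 m and angle between the x axis of clip2_mid and the x axis of cassette1_edge, either way round below 0.3 rad and (angle between clip2_mid's own z axis and vertical below 0.25 rad or angle between clip2_mid's own z axis and vertical above 2.89 rad) and value of joint clip2_jaw between 0.035 and 0.15 rad) or (x of clip2_mid in the frame of cassette2_edge between -0.034 and -0.002 m and y of clip2_mid in the frame of cassette2_edge between -0.01 and 0.01 m and z of clip2_mid in the frame of cassette2_edge between -0.005 and 0.015 m and angle between the x axis of clip2_mid and the x axis of cassette2_edge, either way round below 0.3 rad and (angle between clip2_mid's own z axis and vertical below 0.25 rad or angle between clip2_mid's own z axis and vertical above 2.89 rad) and value of joint clip2_jaw between 0.035 and 0.15 rad)) and value of joint carriage above 0.25 m and contact force between the fingers and clip0 below 0.2 N and contact force between the fingers and clip1 below 0.2 N and contact force between the fingers and clip2 below 0.2 N), for 0.3 s.
At the end, for the whole second after the job is handed in: The carriage is home (within 12 mm of its stop), and every clip present is closed on the front edge of a cassette: pivot 2 to 34 mm in front of the edge, within 10 mm sideways, resting on the deck or at most 15 mm above it, jaws pointing back within 0.3 rad, jaw opening 0.035 to 0.15 rad, at rest (value of joint carriage below 0.012 m and ((x of clip0_mid in the frame of cassette0_edge between -0.034 and -0.002 m and y of clip0_mid in the frame of cassette0_edge between -0.01 and 0.01 m and z of clip0_mid in the frame of cassette0_edge between -0.005 and 0.015 m and angle between the x axis of clip0_mid and the x axis of cassette0_edge, either way round below 0.3 rad and (angle between clip0_mid's own z axis and vertical below 0.25 rad or angle between clip0_mid's own z axis and vertical above 2.89 rad) and value of joint clip0_jaw between 0.035 and 0.15 rad) or (x of clip0_mid in the frame of cassette1_edge between -0.034 and -0.002 m and y of clip0_mid in the frame of cassette1_edge between -0.01 and 0.01 m and z of clip0_mid in the frame of cassette1_edge between -0.005 and 0.015 m and angle between the x axis of clip0_mid and the x axis of cassette1_edge, either way round below 0.3 rad and (angle between clip0_mid's own z axis and vertical below 0.25 rad or angle between clip0_mid's own z axis and vertical above 2.89 rad) and value of joint clip0_jaw between 0.035 and 0.15 rad) or (x of clip0_mid in the frame of cassette2_edge between -0.034 and -0.002 m and y of clip0_mid in the frame of cassette2_edge between -0.01 and 0.01 m and z of clip0_mid in the frame of cassette2_edge between -0.005 and 0.015 m and angle between the x axis of clip0_mid and the x axis of cassette2_edge, either way round below 0.3 rad and (angle between clip0_mid's own z axis and vertical below 0.25 rad or angle between clip0_mid's own z axis and vertical above 2.89 rad) and value of joint clip0_jaw between 0.035 and 0.15 rad)) and ((x of clip1_mid in the frame of cassette0_edge between -0.034 and -0.002 m and y of clip1_mid in the frame of cassette0_edge between -0.01 and 0.01 m and z of clip1_mid in the frame of cassette0_edge between -0.005 and 0.015 m and angle between the x axis of clip1_mid and the x axis of cassette0_edge, either way round below 0.3 rad and (angle between clip1_mid's own z axis and vertical below 0.25 rad or angle between clip1_mid's own z axis and vertical above 2.89 rad) and value of joint clip1_jaw between 0.035 and 0.15 rad) or (x of clip1_mid in the frame of cassette1_edge between -0.034 and -0.002 m and y of clip1_mid in the frame of cassette1_edge between -0.01 and 0.01 m and z of clip1_mid in the frame of cassette1_edge between -0.005 and 0.015 m and angle between the x axis of clip1_mid and the x axis of cassette1_edge, either way round below 0.3 rad and (angle between clip1_mid's own z axis and vertical below 0.25 rad or angle between clip1_mid's own z axis and vertical above 2.89 rad) and value of joint clip1_jaw between 0.035 and 0.15 rad) or (x of clip1_mid in the frame of cassette2_edge between -0.034 and -0.002 m and y of clip1_mid in the frame of cassette2_edge between -0.01 and 0.01 m and z of clip1_mid in the frame of cassette2_edge between -0.005 and 0.015 m and angle between the x axis of clip1_mid and the x axis of cassette2_edge, either way round below 0.3 rad and (angle between clip1_mid's own z axis and vertical below 0.25 rad or angle between clip1_mid's own z axis and vertical above 2.89 rad) and value of joint clip1_jaw between 0.035 and 0.15 rad)) and ((x of clip2_mid in the frame of cassette0_edge between -0.034 and -0.002 m and y of clip2_mid in the frame of cassette0_edge between -0.01 and 0.01 m and z of clip2_mid in the frame of cassette0_edge between -0.005 and 0.015 m and angle between the x axis of clip2_mid and the x axis of cassette0_edge, either way round below 0.3 rad and (angle between clip2_mid's own z axis and vertical below 0.25 rad or angle between clip2_mid's own z axis and vertical above 2.89 rad) and value of joint clip2_jaw between 0.035 and 0.15 rad) or (x of clip2_mid in the frame of cassette1_edge between -0.034 and -0.002 m and y of clip2_mid in the frame of cassette1_edge between -0.01 and 0.01 m and z of clip2_mid in the frame of cassette1_edge between -0.005 and 0.015 m and angle between the x axis of clip2_mid and the x axis of cassette1_edge, either way round below 0.3 rad and (angle between clip2_mid's own z axis and vertical below 0.25 rad or angle between clip2_mid's own z axis and vertical above 2.89 rad) and value of joint clip2_jaw between 0.035 and 0.15 rad) or (x of clip2_mid in the frame of cassette2_edge between -0.034 and -0.002 m and y of clip2_mid in the frame of cassette2_edge between -0.01 and 0.01 m and z of clip2_mid in the frame of cassette2_edge between -0.005 and 0.015 m and angle between the x axis of clip2_mid and the x axis of cassette2_edge, either way round below 0.3 rad and (angle between clip2_mid's own z axis and vertical below 0.25 rad or angle between clip2_mid's own z axis and vertical above 2.89 rad) and value of joint clip2_jaw between 0.035 and 0.15 rad)) and linear speed of each of clip0, clip1, clip2 below 0.03 m/s); the robot touches nothing.
It fails at once if the gripper presses on or drags the carriage or a cassette (over 10 N) (contact force between the fingers and carriage above 10 N).
It fails at once if the petri dish is shoved over 40 mm away (distance of petri from where it was at the start of the episode above 0.04 m).
Of clip0, clip1, clip2 only 2 to 3 are there at a start; the rules pass over those that are not, and their reading is None.
At some moment in a run one of clip0, clip1, clip2 may be knocked a few centimetres aside while the robot is not near it.
Once in a run the grip may slacken for a moment while it holds something.
It also fails if it takes over 210 s, if anything falls off the work surface, if the arm or the gripper's body presses on something with over 40 N, if the wrist force passes 120 N, or if a joint passes its speed limit or range.

### The arm

A 7-joint arm with a two-finger parallel gripper is mounted at the origin on a cart in front of the work surface, level with it; the furniture and walls round the work are solid. World frame = base frame: x ahead of the robot, y to its left, z up, the work surface at z = 0. Lengths are in mm, angles in rad, forces in N, time in s.
With the tool pointing down it reaches from about 400 to 925 mm from the base axis. Payload 5.6 kg.
Tool frame: the origin (TCP) lies at the very end of the fingers, on their centre line; the grasp point (between the pads) lies 19 mm behind it; x points along the fingers, y is the direction in which the jaws open and shut, and the axes are right-handed (so a half turn about x gives the same grasp; the last joint's range is limited). The gripper opens to 85 mm and grips with 20 to 120 N. Pads are 22 mm wide; open, the fingers measure 114 mm over their backs; the gripper's body (76 mm by 85 mm) begins 54 mm behind the grasp point. The pads swing forward as they close: fully open they stand 13 mm farther back than shut.
Start: joints at [1.114, 0.468, -0.012, 1.603, 0.006, 1.071, -0.056], TCP at [261.321, -595.164, 231.29] pointing down, gripper open.
Joint ranges: [-2.53, 2.53], [-0.31, 2.02], [-1.57, 1.55], [0.28, 2.44], [-1.29, 4.43], [0.15, 1.84], [-2.92, 2.92]. Speed limits (rad/s): [2.57, 2.57, 3.14, 3.14, 3.14, 3.14, 3.14].

### API

Orientations are given as [roll, pitch, yaw] about the fixed x, y, z axes, in that order (R = Rz(yaw) Ry(pitch) Rx(roll)).
In Python, from workcell import arm gives the robot as it stands. The module is installed in compiled form; this text tells all that it offers.
- The arm moves only by the shell command python3 -m crank 'ROWS' [OPENING] [FORCE]. ROWS is JSON, a list of rows, each a list of 2 entries, a list of its own where there are three numbers: the shift along the world's x, y, z as a fraction of full scale, then the turn, a rotation vector about the world's x, y, z as a fraction of full scale. A call has 1 to 5 rows; each row is the pose to reach, as a shift and turn from the pose commanded when the call began, turning the shorter way round; what a row does not reach only later rows make up. Full scale, the value 1, is 25 cm for a shift and 180 degrees for a turn. A row lasts 1/10 s, in which the tool goes at most 50 mm and 8.59 degrees, less where a joint would pass 70% of its speed; a pose out of reach is approached as far as the arm can. A call with a number of a shift or a turn outside -1 to 1 is refused whole. A call with a gripper value outside its range is refused whole. OPENING is the gripper's target within -1 to 1 (shut at 1, half-way at 0, fully open at -1), set as the call begins (- or left out, the last holds). The fingers move at their own pace and stop on an object; FORCE is the grip in N (left out, the last holds). Time passes only in rows, so rows that repeat a pose let the fingers close. It gives the time, the measured TCP pose, the force and the opening at its end, in the units of the state.
- arm.state(): the state, without advancing time (a new reading comes with each control period).
- arm.camera(name): name is "scene" or "side" or "wrist"; returns a dict with "frame" (384x512x3 uint8, red, green, blue), "z_map" (384x512 float32, mm along the optical axis (not along the pixel's ray), 0 where there is no reading), "fx", "fy", "cx", "cy" (pixels), "D" ([k1, k2, p1, p2, k3] as OpenCV has them; the pictures are not rectified), "R" (3x3) and "t" (3): a world point X has camera coordinates R X + t; the wrist camera has in their place "T_tool_cam" (4x4, takes a point from camera to tool coordinates, whose origin is the TCP and whose axes are the tool frame's). Camera axes: x right, y down, z forward; pixel columns grow to the right and rows downward; lengths in mm; the calibration is good to about 2 mm. A picture is of the moment at which its call begins: read the wrist's pose just before it.
- arm.hand_in(): hands the job in, once; it reports no verdict.
Trained networks look in the newest picture that a camera, given by its name, has taken for a name from the list of things; names that differ only in an ending like _2 or _b are one class to them, and where a whole thing is asked for, a point or a joint stands for the part that bears it (a point fixed in the world has none). Each returns a list of dicts, best first, with "conf" (0 to 1); they miss things now and then, are a little off and sometimes report something else, mostly with a low value. They report only what shows in the picture. A call takes as long as a camera call.
- arm.regions_of(label, camera): "region" (384x512 bool, what is visible of it) and "location" ([column, row] in pixels, amid what is visible of it).
- arm.tip_of(label, camera): "location" ([column, row] in pixels: a listed point, or the origin of a listed thing).
The state is a dict: "time": time; "joints": joint angles; "joint_velocities": joint speeds; "joint_torque": joint torques, N m; "ee_pos": TCP position; "tool_rot": TCP orientation; "ft_force": force on the tool from outside, world axes, zero at the start; "torque": the same for the moment, N m; "opening": opening from 0.0 (shut) to 1.0 (fully open).
Only numpy, scipy, OpenCV 4.12 (cv2) and the standard library are available. Lean on these libraries where they do the work, as an engineer would, in place of code of your own. Each camera call takes 0.05 s, during which the arm holds its last target.

## Working session

There is one attempt and no reset: what is moved stays moved. The work goes in short steps, Python scripts to look and compute and a shell command to move; the robot and the scene stay as the last step left them, time stands still between calls to the robot, and variables do not carry over. Pictures are saved under pics/ and viewed, and the job is handed in when it is done.

```bash
mkdir -p pics; ls; cat > h.py <<'E'
import numpy as np, cv2
from workcell import arm
from scipy.spatial.transform import Rotation as Ro
def cam(name, fn=None):
    st=arm.state(); c=arm.camera(name)
    if name=='wrist':
        T=np.array(c['T_tool_cam']); Rw=Ro.from_euler('xyz',st['tool_rot']).as_matrix()
        R=Rw@T[:3,:3]; t=Rw@T[:3,3]+np.array(st['ee_pos'])
        c['Rc']=R; c['o']=t
    else:
        R=np.array(c['R']); c['Rc']=R.T; c['o']=-R.T@np.array(c['t'])
    c['K']=np.array([[c['fx'],0,c['cx']],[0,c['fy'],c['cy']],[0,0,1.]])
    if fn: cv2.imwrite('pics/'+fn, c['frame'][:,:,::-1])
    return c
def rays(c,px):
    px=np.array(px,float).reshape(-1,1,2)
    u=cv2.undistortPoints(px,c['K'],np.array(c['D'],float)).reshape(-1,2)
    return np.c_[u,np.ones(len(u))]@c['Rc'].T
def onz(c,px,z):
    r=rays(c,px); s=(z-c['o'][2])/r[:,2]; return c['o']+r*s[:,None]
def depth(c,px):
    px=np.array(px).reshape(-1,2); r=rays(c,px)
    z=c['z_map'][np.round(px[:,1]).astype(int),np.round(px[:,0]).astype(int)]
    return c['o']+r*z[:,None]
def proj(c,P):
    P=np.array(P,float).reshape(-1,3); q=(P-c['o'])@c['Rc']
    return cv2.projectPoints(q,np.zeros(3),np.zeros(3),c['K'],np.array(c['D'],float))[0].reshape(-1,2)
E
python3 - <<'E'
from h import *
s=arm.state(); print({k:np.round(v,3) for k,v in s.items()})
for n in ['scene','side','wrist']:
    c=cam(n,n+'0.png'); print(n,c['o'].round(0),c['Rc'][:,2].round(2),c['fx'])
    for l in ['cabinet','wheel_hub','deck','cassette0_edge','cassette1_edge','cassette2_edge','clip0_mid','clip1_mid','clip2_mid','petri']:
        print(l,[(np.round(d['location'],1).tolist(),round(d['conf'],2),onz(c,d['location'],{'cabinet':0,'wheel_hub':188,'deck':28,'petri':0}.get(l,20 if 'clip' in l else 48)).round(0).tolist()) for d in arm.tip_of(l,n)[:4]])
E
```

```text
pics
{'time': np.float64(0.0), 'joints': array([ 1.114,  0.468, -0.012,  1.604,  0.006,  1.071, -0.056]), 'joint_velocities': array([-0.001,  0.001,  0.   , -0.001,  0.   , -0.   ,  0.   ]), 'joint_torque': array([ 1.0000e-03, -5.3238e+01,  2.3000e-02, -2.5130e+01,  1.2000e-02,
        8.0000e-03, -0.0000e+00]), 'ee_pos': array([ 261.075, -594.656,  230.346]), 'tool_rot': array([-1.496,  1.569,  2.059]), 'ft_force': array([-0.102, -0.253,  0.364]), 'torque': array([-0.003, -0.008,  0.011]), 'opening': np.float64(0.997)}
scene [1195. -270. 1148.] [-0.57  0.19 -0.8 ] 356.0355177833758
cabinet [([339.7, 209.3], 0.93, [[579.0, 282.0, 0.0]])]
wheel_hub [([341.9, 213.7], 0.69, [[697.0, 192.0, 188.0]]), ([350.8, 179.5], 0.52, [[578.0, 282.0, 188.0]])]
deck [([336.4, 211.3], 0.92, [[599.0, 253.0, 28.0]])]
cassette0_edge [([307.5, 219.5], 0.85, [[611.0, 127.0, 48.0]])]
cassette1_edge [([329.9, 207.3], 0.8, [[586.0, 227.0, 48.0]])]
cassette2_edge []
clip0_mid []
clip1_mid [([199.5, 219.4], 0.51, [[483.0, -248.0, 20.0]])]
clip2_mid []
petri [([182.7, 190.7], 0.51, [[320.0, -284.0, 0.0]])]
side [  27.  442. 1016.] [ 0.4  -0.43 -0.81] 359.74183647669946
cabinet []
wheel_hub [([149.9, 220.2], 0.66, [[580.0, 272.0, 188.0]])]
deck []
cassette0_edge []
cassette1_edge []
cassette2_edge []
clip0_mid [([341.4, 147.2], 0.73, [[424.0, -446.0, 20.0]])]
clip1_mid [([297.7, 170.1], 0.83, [[474.0, -249.0, 20.0]])]
clip2_mid []
petri [([337.9, 186.8], 0.58, [[332.0, -300.0, 0.0]])]
wrist [ 324. -566.  374.] [-0.25 -0.11 -0.96] 334.3236114748155
cabinet []
wheel_hub []
deck []
cassette0_edge []
cassette1_edge []
cassette2_edge []
clip0_mid []
clip1_mid []
clip2_mid []
petri []
```

View pics/scene0.png

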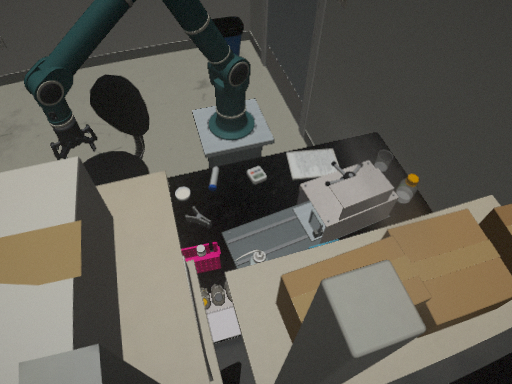

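View pics/side0.png

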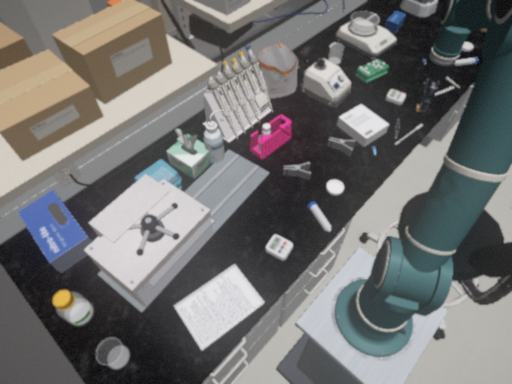

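View pics/wrist0.png

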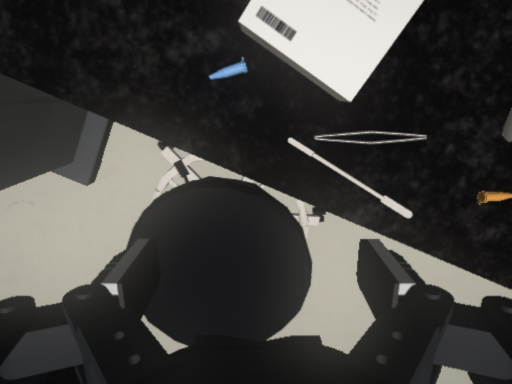

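Side view: cabinet with star wheel at about (150,225). Clips are at (297,170) and (341,145), the petri dish at (335,187). Next I'll fit the cabinet pose from depth and zoom in on the wheel and clips.

```bash
python3 - <<'E'
from h import *
c=cam('side')
f=c['frame'][:,:,::-1]
cv2.imwrite('pics/s1.png',np.hstack([cv2.resize(f[100:300,60:300],None,fx=2.8,fy=2.8,interpolation=3)]))
cv2.imwrite('pics/s2.png',cv2.resize(f[70:220,270:470],None,fx=4,fy=4,interpolation=3))
H,W=c['z_map'].shape
v,u=np.mgrid[0:H,0:W]; P=depth(c,np.c_[u.ravel(),v.ravel()]).reshape(H,W,3)
def rect(m,name):
    p=P[m][:,:2].astype(np.float32)
    (cx,cy),(w,h),a=cv2.minAreaRect(p); print(name,len(p),cx,cy,w,h,a)
for lab in ['cabinet','wheel_hub','deck','clip0_mid','petri']:
    rs=arm.regions_of(lab,'side')
    for r in rs:
        m=r['region']&(c['z_map']>0)
        q=P[m]; print(lab,round(r['conf'],2),r['location'],m.sum(), np.percentile(q,[2,50,98],axis=0).round(0).tolist())
        if lab=='cabinet':
            roof=m&(abs(P[:,:,2]-145)<5); 
            k=cv2.morphologyEx(roof.astype(np.uint8),cv2.MORPH_OPEN,np.ones((3,3)))>0; rect(k,'roof')
            base=m&(abs(P[:,:,2]-10)<4); rect(cv2.morphologyEx(base.astype(np.uint8),cv2.MORPH_OPEN,np.ones((3,3)))>0,'base')
c2=cam('scene')
cv2.imwrite('pics/s3.png',cv2.resize(c2['frame'][120:290,160:440,::-1],None,fx=2.8,fy=2.8,interpolation=3))
E
```

```text
cabinet 0.48 [344.4, 147.0] 329 [[384.0, -522.0, -1.0], [426.0, -448.0, 26.0], [475.0, -432.0, 41.0]]
roof 0 0.0 0.0 0.0 0.0 0.0
base 0 0.0 0.0 0.0 0.0 0.0
wheel_hub 0.62 [149.7, 224.5] 672 [[490.0, 199.0, 145.0], [560.0, 276.0, 194.0], [607.0, 350.0, 209.0]]
deck 0.37 [152.1, 227.2] 739 [[490.0, 197.0, 145.0], [559.0, 276.0, 193.0], [604.0, 347.0, 209.0]]
clip0_mid 0.88 [342.8, 144.1] 263 [[387.0, -489.0, 5.0], [428.0, -447.0, 27.0], [474.0, -432.0, 41.0]]
clip0_mid 0.22 [335.6, 187.4] 218 [[309.0, -318.0, 1.0], [334.0, -283.0, 13.0], [361.0, -255.0, 18.0]]
petri 0.52 [333.2, 188.1] 192 [[311.0, -310.0, 7.0], [335.0, -282.0, 14.0], [360.0, -256.0, 18.0]]
```

View pics/s1.png

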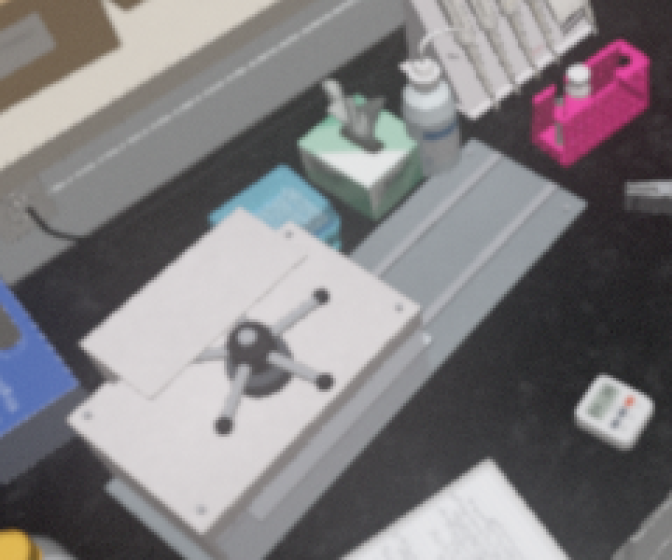

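View pics/s2.png

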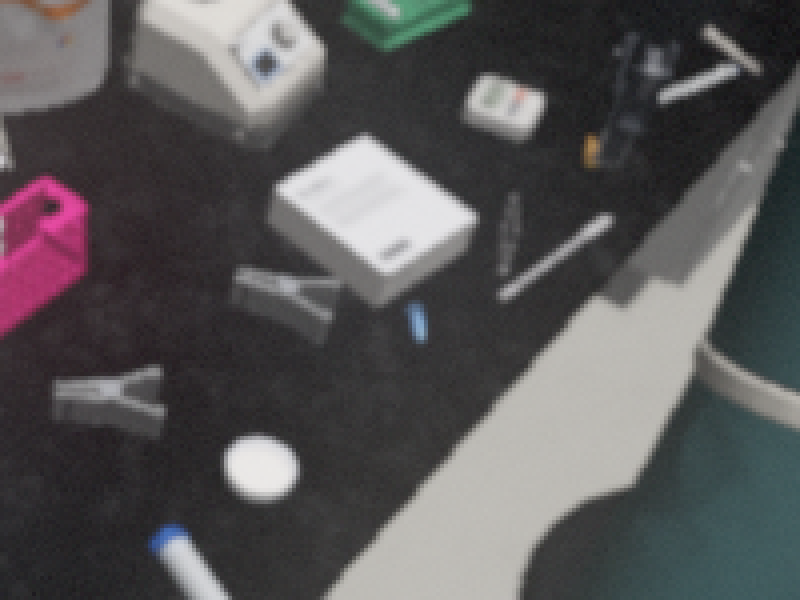

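View pics/s3.png

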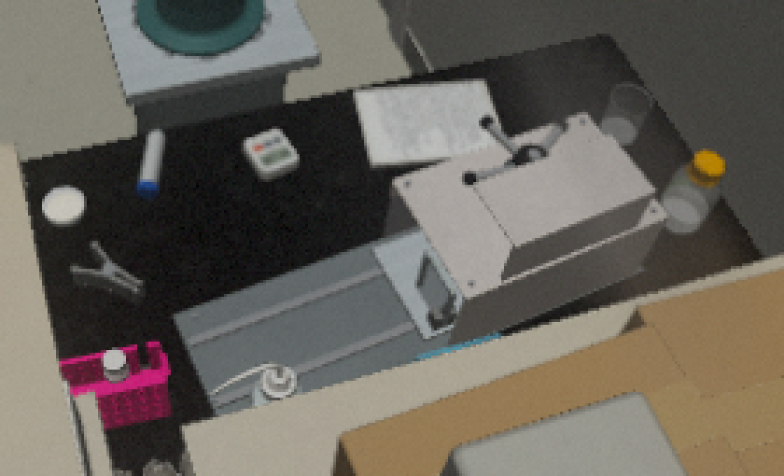

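Two clips are visible, with jaws toward the upper left in the side view. Now the cabinet fit and the spoke ball positions.

```bash
python3 - <<'E'
from h import *
c=cam('side')
H,W=c['z_map'].shape
v,u=np.mgrid[0:H,0:W]; P=depth(c,np.c_[u.ravel(),v.ravel()]).reshape(H,W,3)
f=c['frame'].astype(int)
box=(u>70)&(u<235)&(v>150)&(v<310)
for nm,z0,t,k in [('roof',145,3,3),('guardtop',222,3,3),('base',10,4,3)]:
    m=(box if nm!='base' else (u>70)&(u<275)&(v>140)&(v<310))&(abs(P[:,:,2]-z0)<t)
    m=cv2.morphologyEx(m.astype(np.uint8),cv2.MORPH_OPEN,np.ones((k,k)))
    n,l,s,_=cv2.connectedComponentsWithStats(m); i=1+np.argmax(s[1:,4]); 
    p=P[l==i][:,:2].astype(np.float32); print(nm,len(p),cv2.minAreaRect(p),P[l==i][:,2].mean())
# balls, s1 px -> full
for b in [(320,297),(325,381),(223,426),(250,333)]:
    px=(60+b[0]/2.8,100+b[1]/2.8); print(px,onz(c,px,188 if b[0]!=250 else 205).round(1))
# roof corners clicked at z=145: right corner, bottom corner, left corner
for b in [(421,307),(204,532),(68,420)]:
    px=(60+b[0]/2.8,100+b[1]/2.8); print(px,onz(c,px,145).round(1))
E
```

```text
roof 2358 ((581.4320678710938, 348.4749755859375), (188.1667022705078, 164.33621215820312), 5.816801071166992) 144.7832050605356
guardtop 2076 ((634.5506591796875, 286.6930236816406), (98.63599395751953, 199.9376678466797), 6.381327152252197) 221.39182434124362
base 2169 ((335.8568115234375, 270.74871826171875), (210.82325744628906, 148.9919891357422), 80.26802062988281) 9.874236658052503
(174.28571428571428, 206.07142857142858) [[567.7 198.  188. ]]
(176.07142857142858, 236.07142857142858) [[491.4 254.8 188. ]]
(139.64285714285717, 252.14285714285714) [[523.3 347.2 188. ]]
(149.28571428571428, 218.92857142857144) [[573.4 273.8 205. ]]
(210.35714285714286, 209.64285714285717) [[509.9 122.6 145. ]]
(132.85714285714286, 290.0) [[476.4 416.5 145. ]]
(84.28571428571429, 250.0) [[663.2 439.7 145. ]]
```

```bash
cat >> h.py <<'E'
YAW=np.radians(6.4); HUB=np.array([569.6,278.8])
RZ=np.array([[np.cos(YAW),-np.sin(YAW)],[np.sin(YAW),np.cos(YAW)]])
ORI=HUB+RZ@np.array([20,0.])
def toW(x,y): return ORI+RZ@np.array([x,y],float)   # cabinet -> world
def toC(p): return RZ.T@(np.array(p[:2])-ORI)
def hubW(r,deg): return HUB+RZ@np.array([r*np.cos(np.radians(deg)),r*np.sin(np.radians(deg))])
def tool():
    s=arm.state(); R=Ro.from_euler('xyz',s['tool_rot']).as_matrix()
    print('t',round(float(s['time']),2),'pos',np.round(s['ee_pos'],1),'x',R[:,0].round(3),'yaw of y',np.degrees(np.arctan2(R[1,1],R[0,1])).round(2),'F',np.round(s['ft_force'],1),'op',round(float(s['opening']),3),'q',np.round(s['joints'],2)); return s,R
E
python3 - <<'E'
from h import *
s,R=tool()
for d in [100,117,130,160,190,220,255]: print(d,hubW(60,d).round(1))
print(ORI)
E
```

```text
t 2.05 pos [ 261.3 -595.1  231.3] x [-0.  0. -1.] yaw of y -66.3 F [ 0.5  0.2 -0.4] op 1.003 q [ 1.11  0.47 -0.01  1.6   0.01  1.07 -0.06]
100 [552.7 336.4]
117 [536.6 328.9]
130 [526.1 320.2]
160 [511.3 292.9]
190 [512.  261.9]
220 [528.2 235.3]
255 [560.6 219.5]
[589.47535838 281.02937864]
```

```bash
python3 -m crank '[[[0.156,0.8,0.276],[0,0,-0.0961]],[[0.156,0.8,0.276],[0,0,-0.0961]],[[0.156,0.8,0.276],[0,0,-0.0961]],[[0.156,0.8,0.276],[0,0,-0.0961]],[[0.156,0.8,0.276],[0,0,-0.0961]]]' 1 40; python3 -c "
from h import *; tool()"
```

```text
time: 2.55
ee_pos: [302.4, -391.2, 302.3]
tool_rot: [2.636, 1.568, -0.389]
ft_force: [0.6, 0.2, -0.6]
opening: 0.146
t 2.55 pos [ 302.4 -391.2  302.3] x [ 0.002 -0.001 -1.   ] yaw of y -83.27 F [ 0.6  0.2 -0.6] op 0.146 q [ 0.88  0.13 -0.04  1.89  0.    1.12 -0.61]
```

```bash
python3 - <<'E'
from h import *
cam('wrist','w1.png')
E
python3 -m crank '[[[0.52,0.8,0],[0,0,0]],[[0.52,0.8,0],[0,0,0]],[[0.52,0.8,0],[0,0,0]],[[0.52,0.8,0],[0,0,0]],[[0.52,0.8,0],[0,0,0]]]'; python3 -m crank '[[[0.16,0.96,0],[0,0,0]],[[0.16,0.96,0],[0,0,0]],[[0.16,0.96,0],[0,0,0]],[[0.16,0.96,0],[0,0,0]],[[0.16,0.96,0],[0,0,0]]]';  python3 -m crank '[[[0.168,0.96,0],[0,0,0]],[[0.168,0.96,0],[0,0,0]],[[0.168,0.96,0],[0,0,0]],[[0.168,0.96,0],[0,0,0]],[[0.168,0.96,0],[0,0,0]]]'; python3 - <<'E'
from h import *
tool(); c=cam('wrist','w2.png')
E
```

```text
time: 3.1
ee_pos: [431.7, -193.5, 300.2]
tool_rot: [-3.1, 1.57, 0.154]
ft_force: [0.9, -1.0, -0.3]
opening: 0.004
time: 3.6
ee_pos: [471.1, 46.4, 300.3]
tool_rot: [-2.71, 1.57, 0.543]
ft_force: [0.8, -0.4, -0.4]
opening: -0.002
time: 4.1
ee_pos: [513.5, 286.5, 299.7]
tool_rot: [-1.194, 1.57, 2.058]
ft_force: [0.8, -0.3, 0.2]
opening: 0.003
t 4.1 pos [513.5 286.5 299.7] x [-0.     0.001 -1.   ] yaw of y -83.65 F [ 0.8 -0.3  0.2] op 0.003 q [-0.12  0.37 -0.58  1.65  0.21  1.18 -2.2 ]
```

View pics/w2.png

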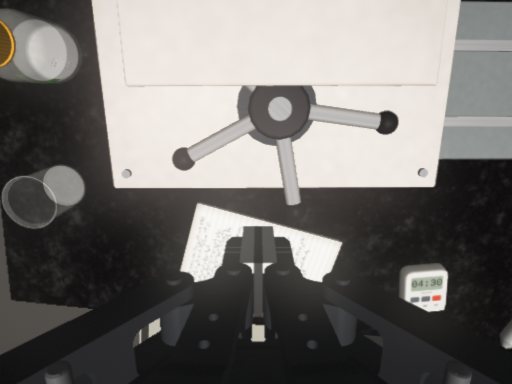

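View pics/w1.png

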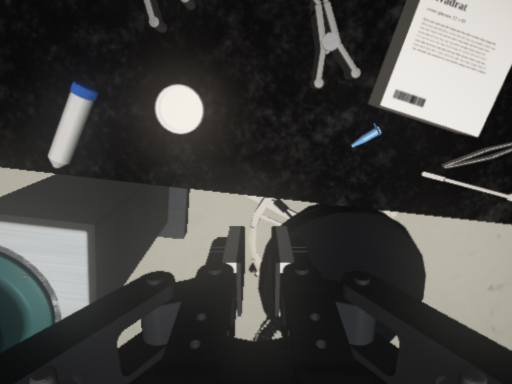

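The wrist view shows the hub at (281,108) and balls at (387,122) and (183,158). Refining the hub from this view.

```bash
python3 - <<'E'
from h import *
c=cam('wrist')
for p,z in [((387,122),190),((183,158),190),((293,205),190),((280,108),205)]:
    w=onz(c,p,z)[0]; l=RZ.T@(w[:2]-HUB); print(w.round(1),np.hypot(*l).round(1),np.degrees(np.arctan2(l[1],l[0])).round(1)%360)
# guard front edge z222, roof front edge z145
g=onz(c,[(126,85),(440,85)],222); r=onz(c,[(115,187),(437,187)],145)
print(g.round(1),r.round(1))
for a in (g,r): d=a[1]-a[0]; print(np.degrees(np.arctan2(d[0],-d[1])), [toC(x).round(1) for x in a])
print(proj(c,[[*HUB,205]]), hubW(60,154), [hubW(82,x).round(1) for x in (117.6,190,262)])
E
```

```text
[569.9 206.4 190. ] 72.4 263.9
[524.6 355.8 190. ] 89.2 113.9
[497.  266.4 190. ] 73.7 183.3
[571.1 287.9 205. ] 9.2 74.5
[[574.5 388.  222. ]
 [598.1 190.2 222. ]] [[479.7 426.8 145. ]
 [515.5 130.  145. ]]
6.8034817664621 [array([ -3., 108.]), array([ -1.6, -91.2])]
6.877009961667273 [array([-92.9, 157.1]), array([ -90.4, -141.8])]
[[292.64570464 111.71787434]] [513.07655283 298.92709419] [array([523.7, 346.8]), array([490.9, 255.6]), array([567.3, 196.8])]
```

```bash
python3 - <<'E'
from h import *
c=cam('scene','sc2.png')
def s3(p): return (160+p[0]/2.8,120+p[1]/2.8)
# roof corners (s3 pixels): front -y (403,183); back -y (466,300)
for p in [(397,181),(463,303),(664,208),(585,116)]:
    w=onz(c,s3(p),145)[0]; print(w.round(1),toC(w).round(1))
for p in [(512,277),(656,195)]:
    w=onz(c,s3(p),145)[0]; print('g',toC(w).round(1), toC(onz(c,s3(p),222)[0]).round(1))
tool()
w=cam('wrist')
print(w['T_tool_cam'])
for p in [(387,122),(280,108),(300,40),(150,150),(437,175)]:
    print(depth(w,p).round(1), toC(depth(w,p)[0]).round(1))
E
```

```text
[522.5 126.5 145. ] [ -83.8 -146.1]
[710.7 135.7 145. ] [ 104.2 -158. ]
[658.3 439.5 145. ] [ 86.  149.8]
[491.4 413.5 145. ] [-82.7 142.6]
g [ 96.4 -85.7] [ 130.5 -126.4]
g [ 65.  152.7] [101.5  93.7]
t 4.25 pos [512.4 287.3 299.1] x [-0.002  0.001 -1.   ] yaw of y -83.37 F [ 0.2 -0.2 -0.2] op 0.001 q [-0.12  0.37 -0.58  1.65  0.21  1.18 -2.2 ]
[[-1.35172848e-04 -2.70762073e-01  9.62646291e-01 -1.42667156e+02]
 [ 9.99999935e-01 -3.58136963e-04  3.96853273e-05 -1.40661922e+00]
 [ 3.34013938e-04  9.62646234e-01  2.70762104e-01 -6.84240366e+01]
 [ 0.00000000e+00  0.00000000e+00  0.00000000e+00  1.00000000e+00]]
[[569.8 200.9 195.8]] [-28.5 -77.4]
[[571.1 280.6 211. ]] [-18.3   1.6]
[[613.5 274.5 220.3]] [23.1 -9.2]
[[518.5 387.2 144.6]] [-58.7 113.5]
[[525.9 124.9 145.2]] [ -80.6 -148.1]
```

View pics/sc2.png

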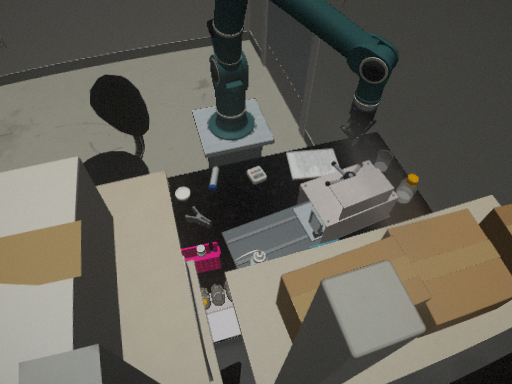

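```bash
python3 - <<'E'
from h import *
tool(); c=cam('wrist','w3.png'); tool()
# edges
for l in ['wheel_hub','cabinet']:
    for d in arm.tip_of(l,'wrist'): print(l,d['conf'],d['location'],onz(c,d['location'],188 if l[0]=='w' else 0).round(1))
print(proj(c,[[*HUB,205]]),[proj(c,[[*hubW(82,x),190]])[0].round(0) for x in (117.6,190,262)],[proj(c,[[*toW(a,b),145]])[0].round(0) for a,b in ((-95,150),(-95,-150))],[proj(c,[[*toW(-5,b),222]])[0].round(0) for b in (100,-100)])
E
```

```text
t 4.3 pos [512.8 284.9 299.2] x [-0.002 -0.    -1.   ] yaw of y -83.55 F [ 0.3 -0.7  0. ] op -0.001 q [-0.12  0.37 -0.58  1.66  0.21  1.18 -2.2 ]
t 4.35 pos [513.1 283.5 299.4] x [-0.001 -0.001 -1.   ] yaw of y -83.67 F [ 0.3 -0.5  0.2] op 0.0 q [-0.11  0.36 -0.58  1.66  0.21  1.18 -2.2 ]
wheel_hub 0.76 [275.8, 105.1] [[572.4 279.6 188. ]]
[[277.69740028 110.30440373]] [array([181., 160.]), array([293., 212.]), array([385., 125.])] [array([111., 189.]), array([434., 190.])] [array([122.,  88.]), array([437.,  88.])]
```

View pics/w3.png

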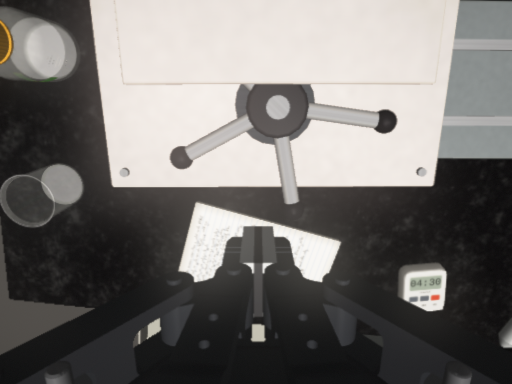

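```bash
python3 -m crank '[[[0.008,0.056,0],[0,0,0]],[[0.008,0.056,-0.16],[0,0,0]],[[0.008,0.056,-0.32],[0,0,0]],[[0.008,0.056,-0.48],[0,0,0]],[[0.008,0.056,-0.53],[0,0,0]]]'; python3 - <<'E'
from h import *
HUB=np.array([571,279.]); 
s,R=tool()
st=np.array([514.3,298.8])
for d in [154,170,185,200,215,230,245,257]:
    w=HUB+RZ@(60*np.array([np.cos(np.radians(d)),np.sin(np.radians(d))])); print(d,w.round(1),((w-st)/250).round(3))
E
```

```text
time: 4.95
ee_pos: [512.7, 297.2, 164.0]
tool_rot: [0.428, 1.565, -2.603]
ft_force: [-1.0, -0.5, -0.5]
opening: -0.002
t 4.95 pos [512.7 297.2 164. ] x [-0.005 -0.003 -1.   ] yaw of y -83.64 F [-1.  -0.5 -0.5] op -0.002 q [-0.18  0.52 -0.53  1.77  0.31  0.94 -2.3 ]
154 [514.5 299.1] [0.001 0.001]
170 [511.1 282.8] [-0.013 -0.064]
185 [512.2 267.1] [-0.008 -0.127]
200 [517.3 252.3] [ 0.012 -0.186]
215 [526.  239.3] [ 0.047 -0.238]
230 [537.8 229. ] [ 0.094 -0.279]
245 [551.9 222.1] [ 0.15  -0.307]
257 [564.1 219.4] [ 0.199 -0.318]
```

```bash
python3 -m crank '[[[-0.013,-0.064,0],[0,0,0]],[[-0.012,-0.096,0],[0,0,0]],[[-0.008,-0.127,0],[0,0,0]],[[0.001,-0.157,0],[0,0,0]],[[0.012,-0.186,0],[0,0,0]]]'; python3 -m crank '[[[0.016,-0.026,0],[0,0,0]],[[0.035,-0.052,0],[0,0,0]],[[0.058,-0.074,0],[0,0,0]],[[0.082,-0.093,0],[0,0,0]],[[0.110,-0.108,0],[0,0,0]]]'; python3 - <<'E'
from h import *
tool(); cam('wrist','w4.png'); cam('side','s4.png')
E
```

```text
time: 5.45
ee_pos: [517.1, 257.4, 170.7]
tool_rot: [-2.062, 1.561, 1.194]
ft_force: [-1.1, 13.3, -5.0]
opening: -0.001
time: 5.95
ee_pos: [542.6, 230.7, 170.8]
tool_rot: [-1.644, 1.563, 1.613]
ft_force: [-10.1, 11.0, -1.5]
opening: 0.002
t 5.95 pos [542.6 230.7 170.8] x [-0.     0.008 -1.   ] yaw of y -83.38 F [-10.1  11.   -1.5] op 0.002 q [-0.05  0.5  -0.53  1.78  0.3   0.94 -2.16]
```

View pics/w4.png

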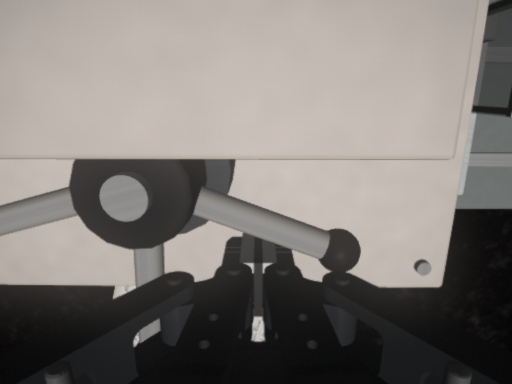

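View pics/s4.png

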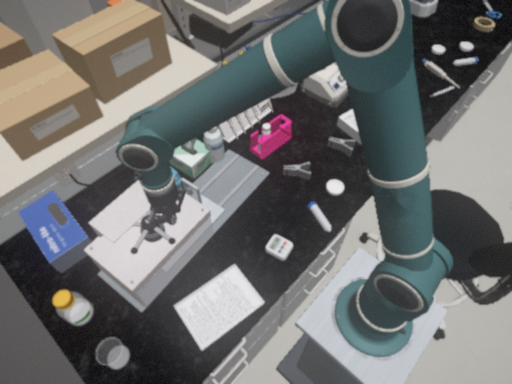

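```bash
python3 -m crank '[[[0.027,-0.012,0],[0,0,0]],[[0.054,-0.02,0],[0,0,0]],[[0.081,-0.024,0],[0,0,0]],[[0.081,-0.024,0],[0,0,0]],[[0.06,-0.0,0.0],[0,0,0]]]'; python3 -m crank '[[[0,0,0.2],[0,0,0]],[[0,0.0,0.34],[0,0,0]],[[-0.02,0.24,0.34],[0,0,0]],[[-0.039,0.463,0.34],[0,0,0]],[[-0.039,0.463,0.34],[0,0,0]]]'; python3 - <<'E'
from h import *
tool(); c=cam('wrist','w5.png'); 
E
```

```text
time: 6.55
ee_pos: [560.7, 224.9, 170.2]
tool_rot: [-3.035, 1.568, 0.217]
ft_force: [0.7, 0.5, -0.2]
opening: 0.001
time: 7.05
ee_pos: [548.8, 346.6, 256.3]
tool_rot: [-2.286, 1.564, 0.972]
ft_force: [0.4, 0.3, -0.0]
opening: 0.0
t 7.05 pos [548.8 346.6 256.3] x [ 0.004  0.005 -1.   ] yaw of y -83.31 F [ 0.4  0.3 -0. ] op 0.0 q [-0.22  0.51 -0.56  1.56  0.29  1.15 -2.29]
```

View pics/w5.png

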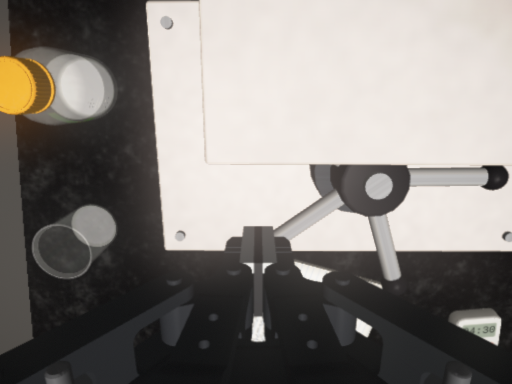

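```bash
sed -i 's/HUB=np.array(\[569.6,278.8\])/HUB=np.array([571.,279.])/' h.py; python3 - <<'E'
from h import *
tool(); c=cam('wrist','w6.png')
for p in [(493,177),(391,278),(278,236)]:
    w=onz(c,p,190)[0]; l=RZ.T@(w[:2]-HUB); print(w.round(1),np.hypot(*l).round(1),np.degrees(np.arctan2(l[1],l[0])).round(1)%360)
print(proj(c,[[*HUB,205]]))
E
```

```text
t 7.1 pos [548.4 347.5 255.7] x [ 0.003  0.005 -1.   ] yaw of y -83.23 F [ 0.   0.7 -0.8] op -0.001 q [-0.22  0.51 -0.56  1.56  0.29  1.15 -2.29]
[581.9 199.9 190. ] 79.8 271.5
[502.3 249.4 190. ] 74.8 196.9
[524.6 332.6 190. ] 70.9 124.5
[[378.01370502 185.35664884]]
```

```bash
python3 -m crank '[[[0.019,-0.017,0],[0,0,0]],[[0.019,-0.017,0],[0,0,0]],[[0.019,-0.017,-0.15],[0,0,0]],[[0.019,-0.017,-0.30],[0,0,0]],[[0.019,-0.017,-0.34],[0,0,0]]]'; python3 - <<'E'
from h import *
s,R=tool(); c=cam('wrist','w7.png')
st=np.array([554.9,336.8])
for d0 in [(99,[108,118,128,138,148]),(148,[158,168,178,188,198]),(198,[208,218,228,238,248])]:
    st=hubW(60,d0[0]); print([((hubW(60,d)-st)/250).round(3).tolist() for d in d0[1]])
E
```

```text
time: 7.65
ee_pos: [554.1, 332.8, 163.9]
tool_rot: [0.647, 1.564, -2.386]
ft_force: [0.4, -0.1, -0.8]
opening: -0.0
t 7.65 pos [554.1 332.8 163.9] x [-0.005 -0.005 -1.   ] yaw of y -83.77 F [ 0.4 -0.1 -0.8] op -0.0 q [-0.23  0.6  -0.52  1.64  0.34  1.   -2.32]
[[-0.035, -0.013], [-0.072, -0.033], [-0.104, -0.06], [-0.131, -0.092], [-0.153, -0.128]]
[[-0.015, -0.039], [-0.022, -0.08], [-0.023, -0.122], [-0.016, -0.163], [-0.002, -0.203]]
[[0.021, -0.036], [0.047, -0.069], [0.079, -0.096], [0.115, -0.117], [0.154, -0.132]]
```

View pics/w7.png

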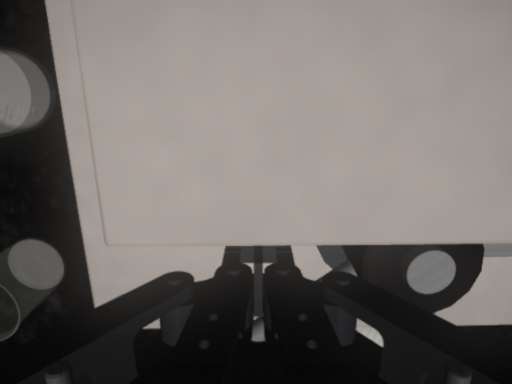

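```bash
python3 -m crank '[[[-0.035,-0.013,0],[0,0,0]],[[-0.072,-0.033,0],[0,0,0]],[[-0.104,-0.06,0],[0,0,0]],[[-0.131,-0.092,0],[0,0,0]],[[-0.153,-0.128,0],[0,0,0]]]'; python3 -m crank '[[[-0.015,-0.039,0],[0,0,0]],[[-0.022,-0.08,0],[0,0,0]],[[-0.023,-0.122,0],[0,0,0]],[[-0.016,-0.163,0],[0,0,0]],[[-0.002,-0.203,0],[0,0,0]]]'; python3 -m crank '[[[0.021,-0.036,0],[0,0,0]],[[0.047,-0.069,0],[0,0,0]],[[0.079,-0.096,0],[0,0,0]],[[0.115,-0.117,0],[0,0,0]],[[0.154,-0.132,0],[0,0,0]]]'; python3 - <<'E'
from h import *
tool(); cam('wrist','w8.png'); 
E
```

```text
time: 8.2
ee_pos: [521.0, 309.3, 172.6]
tool_rot: [-2.562, 1.553, 0.692]
ft_force: [9.5, 9.5, -0.5]
opening: 0.001
time: 8.7
ee_pos: [517.2, 261.8, 172.7]
tool_rot: [-2.283, 1.555, 0.975]
ft_force: [-2.2, 13.1, 0.9]
opening: 0.001
time: 9.2
ee_pos: [550.9, 227.5, 170.6]
tool_rot: [-1.377, 1.563, 1.882]
ft_force: [-11.3, 10.3, 0.3]
opening: -0.002
t 9.2 pos [550.9 227.5 170.6] x [-0.002  0.007 -1.   ] yaw of y -83.29 F [-11.3  10.3   0.3] op -0.002 q [-0.04  0.51 -0.54  1.77  0.3   0.95 -2.15]
```

View pics/w8.png

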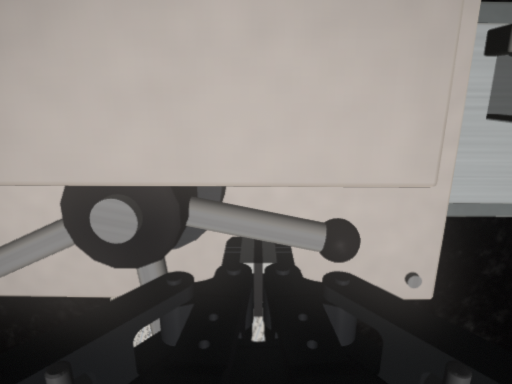

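```bash
python3 -m crank '[[[0.02,-0.004,0],[0,0,0]],[[0.042,-0.007,0],[0,0,0]],[[0.042,-0.007,0],[0,0,0]],[[0.03,0.02,0],[0,0,0]],[[0.03,0.02,0.0],[0,0,0]]]'; python3 -m crank '[[[0,0,0.2],[0,0,0]],[[0,0.0,0.34],[0,0,0]],[[-0.02,0.22,0.34],[0,0,0]],[[-0.029,0.443,0.34],[0,0,0]],[[-0.029,0.443,0.34],[0,0,0]]]'; python3 -m crank '[[[0,0,0],[0,0,0]]]';python3 - <<'E'
from h import *
tool(); c=cam('wrist','w9.png'); cam('scene','sc9.png')
print([(a,proj(c,[[*hubW(82,a),190]])[0].round(0)) for a in (120,130,190,200,270)])
E
```

```text
time: 9.75
ee_pos: [561.2, 227.6, 169.8]
tool_rot: [-2.406, 1.569, 0.849]
ft_force: [-5.3, 1.2, 3.9]
opening: 0.001
time: 10.25
ee_pos: [553.1, 343.6, 255.3]
tool_rot: [-2.081, 1.564, 1.179]
ft_force: [-0.1, 0.4, 0.9]
opening: -0.002
time: 10.35
ee_pos: [554.2, 339.5, 254.0]
tool_rot: [-2.363, 1.568, 0.894]
ft_force: [0.7, -0.7, -0.2]
opening: -0.001
t 10.35 pos [554.2 339.5 254. ] x [ 0.002  0.002 -1.   ] yaw of y -83.36 F [ 0.7 -0.7 -0.2] op -0.001 q [-0.2   0.52 -0.57  1.55  0.29  1.15 -2.28]
[(120, array([247., 245.])), (130, array([259., 260.])), (190, array([367., 296.])), (200, array([387., 291.])), (270, array([482., 187.]))]
```

View pics/w9.png

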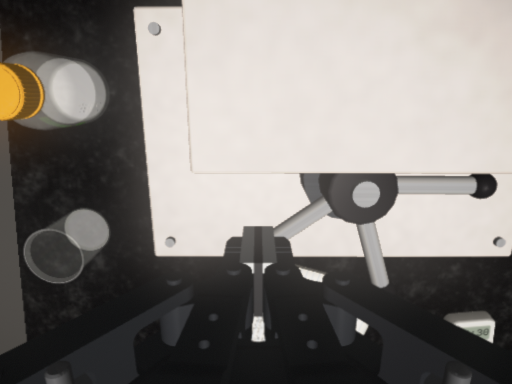

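View pics/sc9.png

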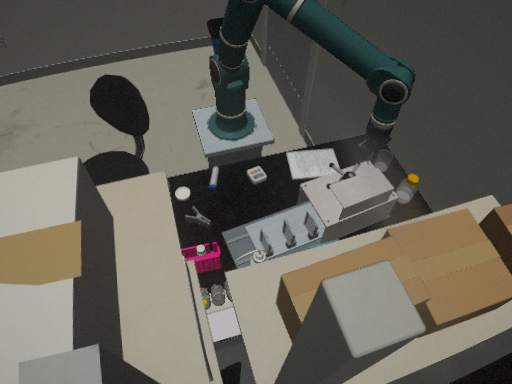

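```bash
python3 -m crank '[[[0,0,-0.18],[0,0,0]],[[0,0,-0.34],[0,0,0]],[[0,0,-0.34],[0,0,0]]]'; python3 -m crank '[[[-0.035,-0.013,0],[0,0,0]],[[-0.072,-0.033,0],[0,0,0]],[[-0.104,-0.06,0],[0,0,0]],[[-0.131,-0.092,0],[0,0,0]],[[-0.153,-0.128,0],[0,0,0]]]'; python3 -m crank '[[[-0.015,-0.039,0],[0,0,0]],[[-0.022,-0.08,0],[0,0,0]],[[-0.023,-0.122,0],[0,0,0]],[[-0.016,-0.163,0],[0,0,0]],[[-0.002,-0.203,0],[0,0,0]]]'; python3 -m crank '[[[0.010,-0.018,0],[0,0,0]],[[0.021,-0.036,0],[0,0,0]]]'; python3 - <<'E'
from h import *
tool(); cam('wrist','w10.png'); cam('scene','sc10.png')
E
```

```text
time: 10.75
ee_pos: [553.2, 331.4, 162.4]
tool_rot: [0.615, 1.56, -2.418]
ft_force: [-0.6, -1.1, -1.1]
opening: -0.0
time: 11.25
ee_pos: [521.4, 309.1, 173.3]
tool_rot: [-2.574, 1.553, 0.68]
ft_force: [10.1, 8.8, -0.6]
opening: -0.002
time: 11.75
ee_pos: [515.0, 270.4, 173.9]
tool_rot: [-1.995, 1.541, 1.266]
ft_force: [-8.5, 46.6, -8.4]
opening: -0.001
time: 11.95
ee_pos: [515.1, 270.2, 174.0]
tool_rot: [-1.787, 1.533, 1.482]
ft_force: [-16.9, 55.2, -6.3]
opening: -0.0
t 11.95 pos [515.1 270.2 174. ] x [ 0.003  0.037 -0.999] yaw of y -82.71 F [-16.9  55.2  -6.3] op -0.0 q [-0.08  0.48 -0.58  1.81  0.29  0.91 -2.22]
```

View pics/w10.png

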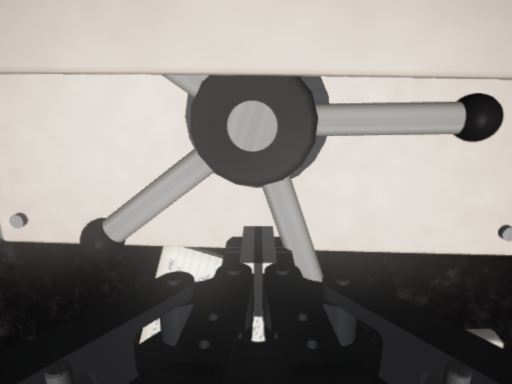

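View pics/sc10.png

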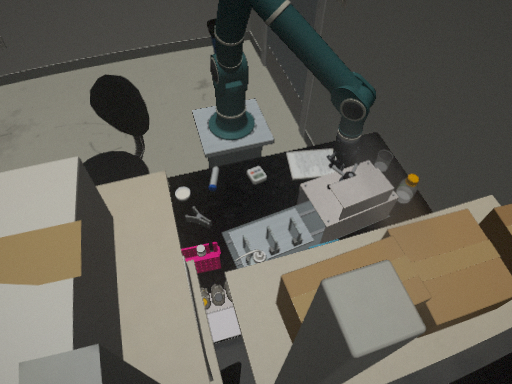

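```bash
python3 -m crank '[[[-0.02,0.12,0],[0,0,0]],[[-0.02,0.14,0],[0,0,0]],[[-0.02,0.14,0.2],[0,0,0]],[[-0.02,0.14,0.4],[0,0,0]],[[-0.02,0.14,0.53],[0,0,0]]]' -1 ; python3 -m crank '[[[-0.2,-0.6,0],[0,0,0]],[[-0.2,-0.9,0],[0,0,0]],[[-0.2,-0.9,0],[0,0,0]],[[-0.2,-0.9,0],[0,0,0]],[[-0.2,-0.9,0],[0,0,0]]]'; python3 - <<'E'
from h import *
tool(); cam('wrist','w11.png'); c=cam('scene','sc11.png')
cv2.imwrite('pics/sc11z.png',cv2.resize(c['frame'][170:270,160:360,::-1],None,fx=4,fy=4,interpolation=3))
c=cam('side','s11.png')
cv2.imwrite('pics/s11z.png',cv2.resize(c['frame'][110:260,120:320,::-1],None,fx=4,fy=4,interpolation=3))
E
```

```text
time: 12.55
ee_pos: [517.6, 279.9, 306.4]
tool_rot: [-2.973, 1.564, 0.279]
ft_force: [1.1, -0.0, 0.1]
opening: 0.852
time: 13.05
ee_pos: [465.7, 50.0, 302.5]
tool_rot: [2.339, 1.566, -0.697]
ft_force: [0.4, 0.2, -0.4]
opening: 1.0
t 13.05 pos [465.7  50.  302.5] x [ 0.004 -0.003 -1.   ] yaw of y -83.92 F [ 0.4  0.2 -0.4] op 1.0 q [ 0.32  0.12 -0.53  1.92  0.07  1.11 -1.71]
```

View pics/sc11z.png

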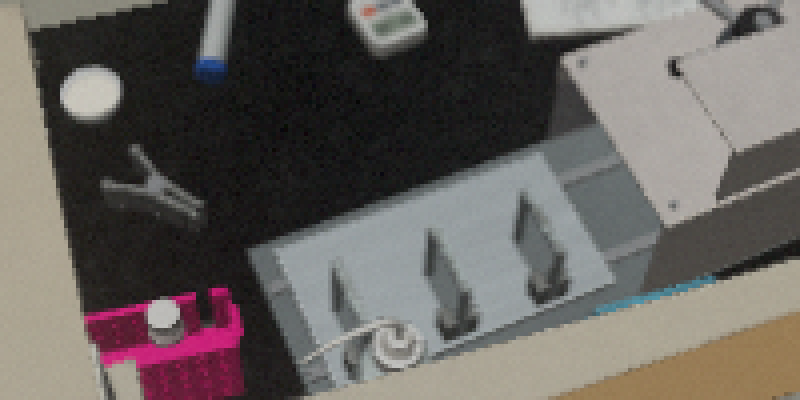

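View pics/s11z.png

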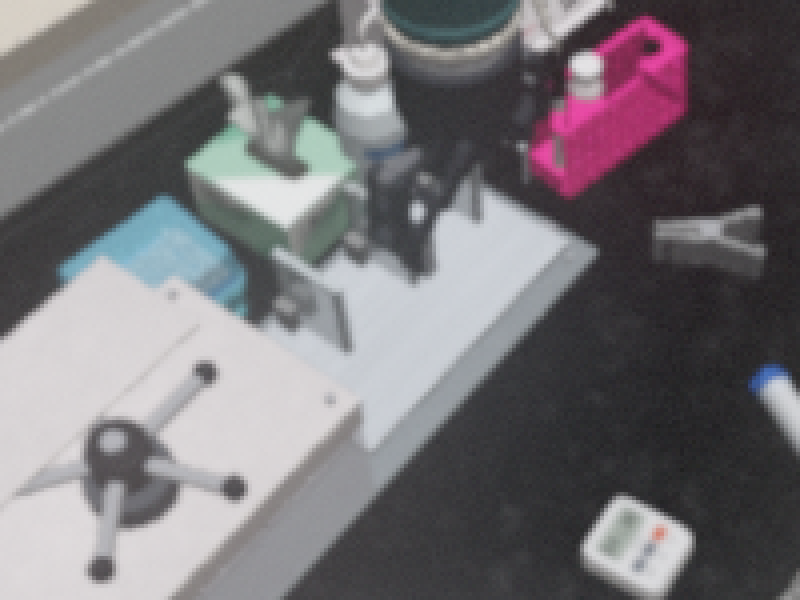

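View pics/w11.png

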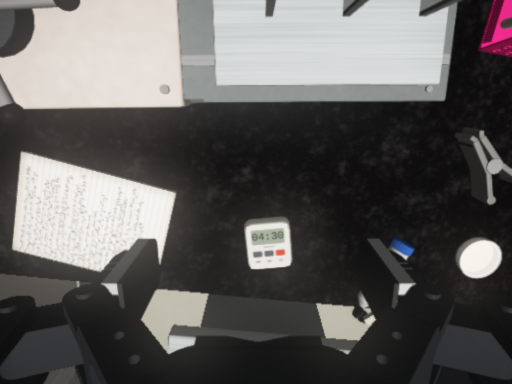

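```bash
python3 - <<'E'
from h import *
tool(); c=cam('wrist','w12.png'); 
for p,z in [((446,85),28),((215,86),28),((446,101),10)]:
    w=onz(c,p,z)[0]; print(w.round(1),toC(w).round(1))
for l in ['deck','cassette0_edge','cassette1_edge','cassette2_edge','clip0_mid','petri']:
  for d in arm.tip_of(l,'wrist')[:2]:
    w=onz(c,d['location'],{'deck':28,'petri':0,'clip0_mid':20}.get(l,48))[0]; print(l,d['conf'],np.round(d['location']),w.round(1),toC(w).round(1))
E
```

```text
t 13.2 pos [466.5  52.  302.4] x [ 0.004 -0.002 -1.   ] yaw of y -83.96 F [-0.1  0.6 -0.5] op 1.0 q [ 0.31  0.12 -0.54  1.92  0.07  1.11 -1.72]
[ 567.5 -165.    28. ] [ -72.9 -440.8]
[536.5 111.6  28. ] [ -73.  -162.5]
[ 549.8 -179.6   10. ] [ -92.2 -453.4]
deck 0.57 [330.  14.] [628.8 -13.5  28. ] [   4.8 -297.1]
cassette0_edge 0.91 [431.  12.] [ 639.2 -119.2   48. ] [   3.4 -403.3]
cassette1_edge 0.56 [352.  14.] [627.5 -33.6  48. ] [   1.4 -316.9]
cassette2_edge 0.97 [275.  14.] [618.2  50.1  48. ] [   1.4 -232.8]
petri 0.76 [477. 257.] [ 335.8 -288.4    0. ] [-317.  -537.7]
```

View pics/w12.png

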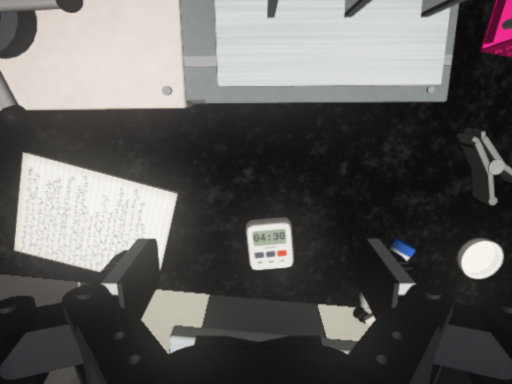

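```bash
python3 -m crank '[[[0.028,-0.77,0],[0,0,0]],[[0.028,-0.77,0],[0,0,0]],[[0.028,-0.77,0],[0,0,0]],[[0.028,-0.77,0],[0,0,0]]]'; python3 -m crank '[[[0.028,-0.77,0],[0,0,0]],[[0.028,-0.77,0],[0,0,0]],[[0.028,-0.77,0],[0,0,0]],[[0.028,-0.77,0],[0,0,0]],[[0.028,-0.77,0],[0,0,0]]]'; python3 -m crank '[[[0,0,0],[0,0,0]],[[0,0,0],[0,0,0]],[[0,0,0],[0,0,0]]]'; python3 - <<'E'
from h import *
s,R=tool(); c=cam('wrist','w13.png'); tool()
for l in ['clip0_mid','clip1_mid','petri','cassette0_edge','cassette1_edge']:
  for d in arm.tip_of(l,'wrist')[:4]:
    w=onz(c,d['location'],{'deck':28,'petri':0,'clip0_mid':20,'clip1_mid':20}.get(l,48))[0]; print(l,d['conf'],np.round(d['location']),w.round(1),toC(w).round(1))
E
```

```text
time: 13.95
ee_pos: [473.3, -139.4, 300.2]
tool_rot: [1.153, 1.57, -1.877]
ft_force: [1.6, 0.2, 0.7]
opening: 0.998
time: 14.45
ee_pos: [478.8, -336.5, 299.0]
tool_rot: [0.683, 1.568, -2.355]
ft_force: [-0.2, -0.5, -0.5]
opening: 1.002
time: 14.75
ee_pos: [481.0, -328.0, 300.4]
tool_rot: [-2.143, 1.57, 1.114]
ft_force: [-0.5, 0.0, -0.3]
opening: 1.003
t 14.75 pos [ 481.  -328.   300.4] x [ 0.  0. -1.] yaw of y -83.41 F [-0.5  0.  -0.3] op 1.003 q [ 0.74  0.31 -0.25  1.68  0.08  1.16 -0.99]
t 14.8 pos [ 480.9 -328.2  300.5] x [ 0.  0. -1.] yaw of y -83.43 F [-0.   0.3 -0.4] op 1.0 q [ 0.74  0.31 -0.25  1.68  0.08  1.16 -0.99]
clip0_mid 0.96 [351. 195.] [ 431.7 -457.3   20. ] [-240.5 -716.2]
clip1_mid 0.88 [196. 144.] [ 476.7 -248.    20. ] [-172.4 -513.2]
petri 0.57 [218. 240.] [ 337.9 -285.5    0. ] [-314.6 -535. ]
```

View pics/w13.png

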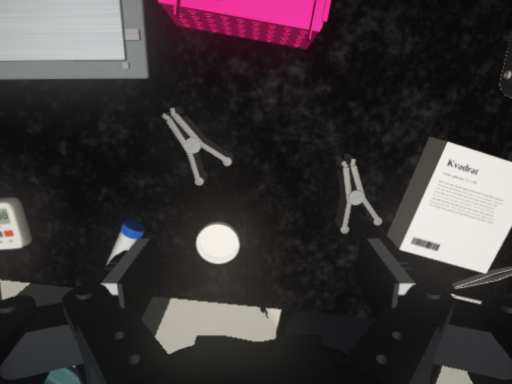

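The view shows two clips. Clip 1: pivot (193,145), jaws about (169,112), ribs (199,182) and (228,161). Clip 0: pivot (355,197), jaws about (350,161), ribs (345,230) and (378,221).

```bash
python3 - <<'E'
from h import *
tool(); c=cam('wrist','w14.png')
cv2.imwrite('pics/w14z.png',cv2.resize(c['frame'][95:245,150:390,::-1],None,fx=3.2,fy=3.2,interpolation=3))
for nm,piv,jaw,ribs in [('c1',(193,145),(169,112),((199,182),(228,161))),('c0',(355,197),(350,161),((345,230),(378,221)))]:
    p=onz(c,piv,40)[0][:2]; r=onz(c,ribs,40)[:,:2]; j=onz(c,jaw,40)[0][:2]; m=r.mean(0)
    d=p-m; print(nm,'piv',p.round(1),'jaw d',np.hypot(*(j-p)).round(1),'rib sep',np.hypot(*(r[0]-r[1])).round(1),'back',np.hypot(*d).round(1),'yaw',np.degrees(np.arctan2(d[1],d[0])).round(1),'yaw jaw',np.degrees(np.arctan2(*(j-m)[::-1])).round(1))
E
```

```text
t 15.05 pos [ 480.4 -329.5  300.5] x [ 0. -0. -1.] yaw of y -83.56 F [-0.9  0.3 -0.5] op 0.997 q [ 0.74  0.31 -0.25  1.68  0.08  1.16 -0.99]
c1 piv [ 477.5 -249.5] jaw d 47.3 rib sep 45.5 back 40.6 yaw 41.8 yaw jaw 41.0
c0 piv [ 434.3 -457.4] jaw d 47.5 rib sep 43.8 back 40.5 yaw 22.9 yaw jaw 20.5
```

View pics/w14z.png

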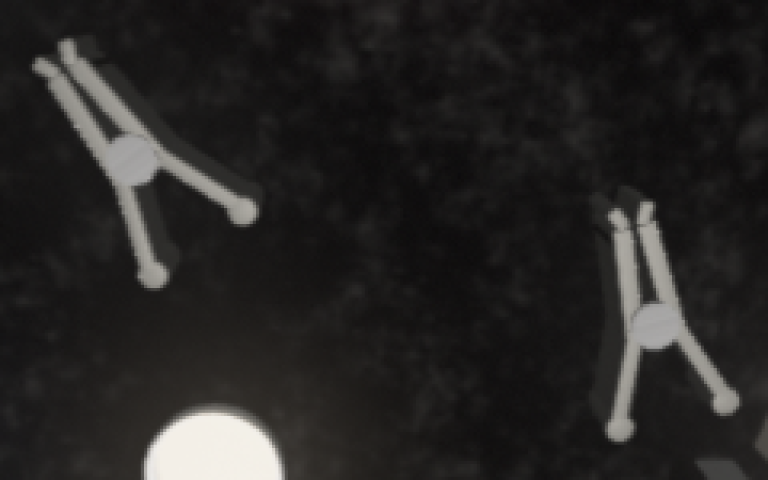

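```bash
python3 -m crank '[[[-0.137,0.211,-0.2],[0,0,0.195]],[[-0.137,0.211,-0.4],[0,0,0.195]],[[-0.137,0.211,-0.6],[0,0,0.195]],[[-0.137,0.211,-0.8],[0,0,0.195]],[[-0.137,0.211,-0.8],[0,0,0.195]]]'  -1 40; python3 -m crank '[[[0,0,0],[0,0,0]],[[0,0,0],[0,0,0]],[[0,0,0],[0,0,0]]]'; python3 - <<'E'
from h import *
s,R=tool(); c=cam('wrist','w15.png')
for l in ['clip1_mid']:
  for d in arm.tip_of(l,'wrist')[:2]: print(d['conf'],np.round(d['location']),onz(c,d['location'],20).round(1))
E
```

```text
time: 15.6
ee_pos: [443.5, -275.6, 96.5]
tool_rot: [-1.344, 1.565, 2.525]
ft_force: [0.2, 0.1, -0.0]
opening: 1.0
time: 15.9
ee_pos: [447.5, -278.0, 102.2]
tool_rot: [1.816, 1.567, -0.601]
ft_force: [0.7, -0.6, 0.8]
opening: 1.001
t 15.9 pos [ 447.5 -278.   102.2] x [ 0.003 -0.002 -1.   ] yaw of y -48.52 F [ 0.7 -0.6  0.8] op 1.001 q [ 0.76  0.47 -0.33  1.99  0.23  0.72 -0.55]
0.81 [257. 130.] [[ 479.7 -247.2   20. ]]
```

View pics/w15.png

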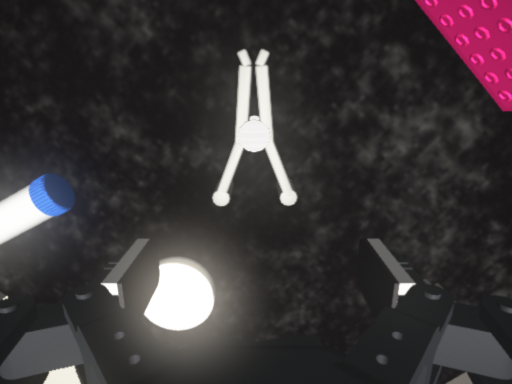

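```bash
python3 -m crank '[[[0,0,-0.15],[0,0,0]],[[0,0,-0.28],[0,0,0]],[[0,0,-0.35],[0,0,0]],[[0,0,-0.37],[0,0,0]],[[0,0,-0.37],[0,0,0]]]'; python3 - <<'E'
from h import *
s,R=tool(); c=cam('wrist','w16.png')
E
```

```text
time: 16.5
ee_pos: [446.5, -277.3, 8.2]
tool_rot: [1.712, 1.57, -0.705]
ft_force: [-0.1, 0.2, 0.7]
opening: 1.001
t 16.5 pos [ 446.5 -277.3    8.2] x [ 0. -0. -1.] yaw of y -48.49 F [-0.1  0.2  0.7] op 1.001 q [ 0.71  0.62 -0.27  2.02  0.31  0.54 -0.62]
```

View pics/w16.png

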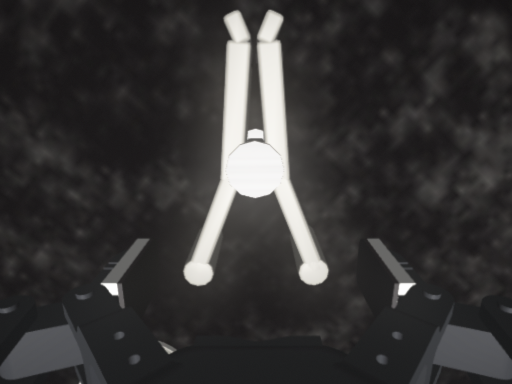

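```bash
python3 -m crank '[[[0,0,0],[0,0,0]],[[0,0,0],[0,0,0]],[[0,0,0],[0,0,0]],[[0,0,0],[0,0,0]],[[0,0,0],[0,0,0]]]' 1 40; python3 -m crank '[[[0,0,0],[0,0,0]],[[0,0,0],[0,0,0]],[[0,0,0.0],[0,0,0]]]'; python3 - <<'E'
from h import *
s,R=tool(); c=cam('wrist','w17.png')
E
```

```text
time: 17.05
ee_pos: [446.3, -278.8, 9.5]
tool_rot: [1.167, 1.568, -1.251]
ft_force: [-4.3, -1.0, 13.1]
opening: 0.359
time: 17.35
ee_pos: [446.4, -278.7, 9.5]
tool_rot: [1.214, 1.568, -1.204]
ft_force: [-3.8, -1.2, 12.5]
opening: 0.357
t 17.35 pos [ 446.4 -278.7    9.5] x [ 0.001 -0.003 -1.   ] yaw of y -48.54 F [-3.8 -1.2 12.5] op 0.357 q [ 0.71  0.62 -0.27  2.02  0.31  0.54 -0.62]
```

View pics/w17.png

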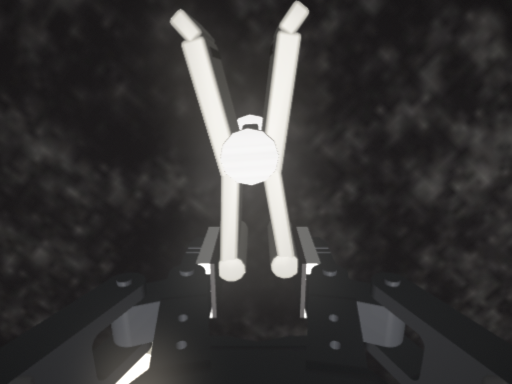

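```bash
python3 -m crank '[[[0,0,0.08],[0,0,0]],[[0,0,0.2],[0,0,0]],[[0,0,0.38],[0,0,0]],[[0,0,0.56],[0,0,0]],[[0,0,0.57],[0,0,0]]]'; python3 -m crank '[[[0.04,0.1,0],[0,0,-0.04]],[[0.08,0.3,0],[0,0,-0.08]],[[0.12,0.5,0],[0,0,-0.12]],[[0.15,0.68,0],[0,0,-0.16]],[[0.156,0.84,0],[0,0,-0.195]]]'; python3 -m crank '[[[0,0.08,0],[0,0,0]],[[0,0.14,0],[0,0,0]],[[0,0.14,0],[0,0,0]],[[0,0.14,0],[0,0,0]],[[0,0.14,0],[0,0,0]]]'; python3 - <<'E'
from h import *
s,R=tool(); c=cam('wrist','w18.png')
for l in ['cassette0_edge','cassette1_edge','cassette2_edge','clip1_mid']:
  for d in arm.tip_of(l,'wrist')[:2]:
    w=onz(c,d['location'],48)[0]; print(l,d['conf'],np.round(d['location']),w.round(1),toC(w).round(1))
E
```

```text
time: 17.9
ee_pos: [449.5, -278.8, 156.1]
tool_rot: [1.842, 1.56, -0.575]
ft_force: [0.8, 0.2, -1.1]
opening: 0.36
time: 18.4
ee_pos: [485.2, -64.3, 149.9]
tool_rot: [-1.774, 1.57, 1.476]
ft_force: [1.9, -0.2, -0.3]
opening: 0.355
time: 18.9
ee_pos: [484.8, -33.5, 150.0]
tool_rot: [0.588, 1.57, -2.444]
ft_force: [0.2, -0.2, -0.8]
opening: 0.352
t 18.9 pos [484.8 -33.5 150. ] x [-0.001 -0.001 -1.   ] yaw of y -83.71 F [ 0.2 -0.2 -0.8] op 0.352 q [ 0.28  0.33 -0.33  2.05  0.15  0.78 -1.6 ]
clip1_mid 0.83 [256. 144.] [515.8 -27.5  48. ] [-109.1 -298.5]
```

View pics/w18.png

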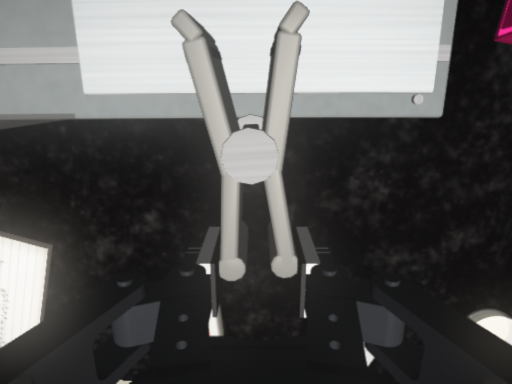

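```bash
python3 - <<'E'
from h import *
s,R=tool(); c=cam('wrist')
pts=onz(c,[(249,157),(181,15),(297,5),(232,268),(285,266)],180.5)
T=(pts-np.array(s['ee_pos']))@R
print('tool frame y,z of pivot,jawL,jawR,ribs'); print(T.round(1))
m=T[3:].mean(0); j=T[1:3].mean(0); d=j-m; print('axis angle rel -z (deg, + towards -y)',np.degrees(np.arctan2(-d[1],-d[2])).round(1), 'pivot-based',np.degrees(np.arctan2(-(T[0]-m)[1],-(T[0]-m)[2])).round(1))
for p in [(436,92),(83,92)]:
    w=onz(c,p,28)[0]; print(toC(w).round(1))
w=onz(c,(443,117),10)[0]; print(toC(w))
E
```

```text
t 19.15 pos [485.1 -32.9 150.2] x [-0. -0. -1.] yaw of y -83.67 F [-0.5  0.1 -0.8] op 0.355 q [ 0.28  0.33 -0.33  2.05  0.15  0.78 -1.6 ]
tool frame y,z of pivot,jawL,jawR,ribs
[[-30.3  -4.4 -46.9]
 [-30.3 -25.  -91.2]
 [-30.3  10.6 -93.9]
 [-30.3 -11.1  -4.6]
 [-30.3   8.8  -5.4]]
axis angle rel -z (deg, + towards -y) 3.9 pivot-based 4.4
[ -71.9 -436. ]
[ -71.5 -164.9]
[ -92.09374075 -454.06153174]
```

```bash
python3 -m crank '[[[0.07,0.005,0],[0,0,-0.0228]],[[0.144,0.011,0],[0,0,-0.0228]],[[0.144,0.011,0],[0,0,-0.0228]],[[0.144,0.011,0],[0,0,-0.0228]],[[0.144,0.011,0],[0,0,-0.0228]]]'; python3 - <<'E'
from h import *
s,R=tool(); c=cam('wrist','w19.png')
for l in ['cassette0_edge','cassette1_edge','cassette2_edge','clip1_mid']:
  for d in arm.tip_of(l,'wrist')[:2]:
    w=onz(c,d['location'],48)[0]; print(l,d['conf'],np.round(d['location']),w.round(1),toC(w).round(1))
print(toC(s['ee_pos']))
E
```

```text
time: 19.7
ee_pos: [520.0, -29.6, 150.0]
tool_rot: [0.093, 1.569, -3.008]
ft_force: [-0.1, -0.4, -1.6]
opening: 0.358
t 19.7 pos [520.  -29.6 150. ] x [-0.001 -0.    -1.   ] yaw of y -87.7 F [-0.1 -0.4 -1.6] op 0.358 q [ 0.25  0.38 -0.31  1.97  0.16  0.81 -1.68]
cassette0_edge 0.65 [402.  22.] [ 637.4 -120.7   48. ] [   1.4 -404.6]
cassette1_edge 0.88 [273.  33.] [626.9 -34.4  48. ] [   0.6 -317.7]
cassette2_edge 0.56 [141.  42.] [617.6  55.1  48. ] [   1.3 -227.7]
clip1_mid 0.98 [252. 143.] [551.2 -22.4  48. ] [ -73.3 -297.3]
[-105.06674898 -300.96963255]
```

View pics/w19.png

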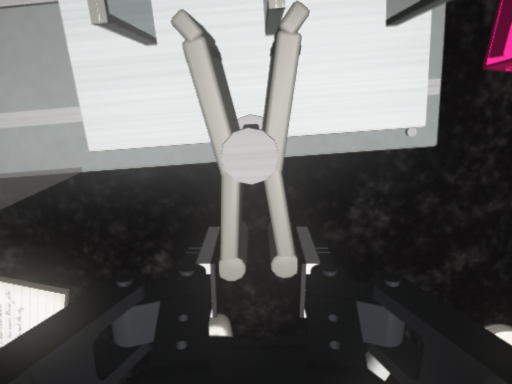

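```bash
python3 - <<'E'
from h import *
tool(); c=cam('wrist')
cv2.imwrite('pics/w20z.png',cv2.resize(c['frame'][0:80,60:460,::-1],None,fx=2,fy=3,interpolation=3))
for p,z in [((155,45),28),((388,25),28),((265,33),28),((284,33),28),((92,24),113),((107,22),113)]:
    print(p,toC(onz(c,p,z)[0]).round(1))
for y in (-229.7,-317.7,-405.7):
    print([proj(c,[[*toW(2,y+d),z]])[0].round(0) for d in(-4,4) for z in (28,113)])
E
```

```text
t 19.95 pos [520.8 -29.5 150.4] x [-0. -0. -1.] yaw of y -87.7 F [-0.3  0.1 -0.7] op 0.357 q [ 0.25  0.38 -0.31  1.97  0.16  0.81 -1.68]
(155, 45) [   2.7 -231.1]
(388, 25) [   4.2 -402.8]
(265, 33) [   4.9 -312.8]
(284, 33) [   3.9 -326.7]
(92, 24) [   2.4 -224.7]
(107, 22) [   2.7 -232.4]
[array([159.,  46.]), array([110.,  23.]), array([148.,  47.]), array([94., 25.])]
[array([277.,  36.]), array([287.,   9.]), array([266.,  37.]), array([271.,  10.])]
[array([397.,  28.]), array([467.,  -4.]), array([386.,  28.]), array([451.,  -3.])]
```

View pics/w20z.png

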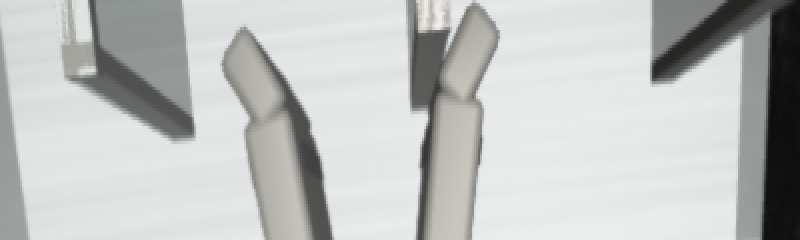

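```bash
python3 -m crank '[[[-0.016,0.142,0],[0,0,0]],[[-0.032,0.284,0],[0,0,0]],[[-0.032,0.284,-0.12],[0,0,0]],[[-0.032,0.284,-0.26],[0,0,0]],[[-0.032,0.284,-0.32],[0,0,0]]]'; python3 -m crank '[[[0,0,0],[0,0,0]],[[0,0,0],[0,0,0]],[[0,0,0],[0,0,0]]]'; python3 - <<'E'
from h import *
s,R=tool(); c=cam('wrist','w21.png')
print(toC(s['ee_pos']))
for p in [(249,157),(181,15),(297,5),(232,268),(285,266)]:
    print(toC(onz(c,p,s['ee_pos'][2]+30.5)[0]).round(1))
E
```

```text
time: 20.5
ee_pos: [511.3, 41.6, 67.9]
tool_rot: [0.088, 1.567, -3.012]
ft_force: [-0.6, -0.1, -1.6]
opening: 0.361
time: 20.8
ee_pos: [514.1, 41.7, 71.5]
tool_rot: [-3.087, 1.569, 0.094]
ft_force: [0.6, -0.2, -0.5]
opening: 0.353
t 20.8 pos [514.1  41.7  71.5] x [ 0.002  0.    -1.   ] yaw of y -87.71 F [ 0.6 -0.2 -0.5] op 0.353 q [ 0.09  0.5  -0.29  2.03  0.23  0.64 -1.88]
[-103.02414809 -229.48344452]
[ -56.1 -228.5]
[ -10.5 -211.1]
[ -10.3 -246.8]
[ -97.7 -218.8]
[ -98.3 -238.6]
```

View pics/w21.png

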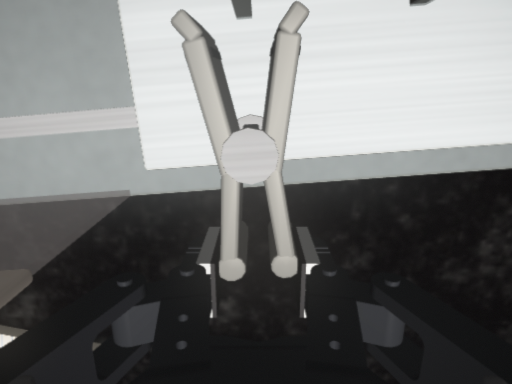

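```bash
python3 -m crank '[[[0,0,-0.06],[0,0,0]],[[0,0,-0.11],[0,0,0]],[[0,0,-0.126],[0,0,0]],[[0,0,-0.126],[0,0,0]],[[0,0,-0.126],[0,0,0]]]'; python3 - <<'E'
from h import *
s,R=tool(); c=cam('wrist','w22.png'); print(toC(s['ee_pos']))
print([proj(c,[[*toW(2.5,-228.5+d),z]])[0].round(0) for d in(-4,4) for z in (28,48,68)])
E
```

```text
time: 21.35
ee_pos: [513.3, 41.7, 39.1]
tool_rot: [-2.983, 1.57, 0.199]
ft_force: [0.6, -0.8, -0.5]
opening: 0.355
t 21.35 pos [513.3  41.7  39.1] x [ 0.  0. -1.] yaw of y -87.69 F [ 0.6 -0.8 -0.5] op 0.355 q [ 0.07  0.56 -0.27  2.04  0.26  0.58 -1.91]
[-103.77167708 -229.40058222]
[array([250.,  -3.]), array([249., -18.]), array([247., -39.]), array([231.,  -1.]), array([227., -16.]), array([221., -37.])]
```

View pics/w22.png

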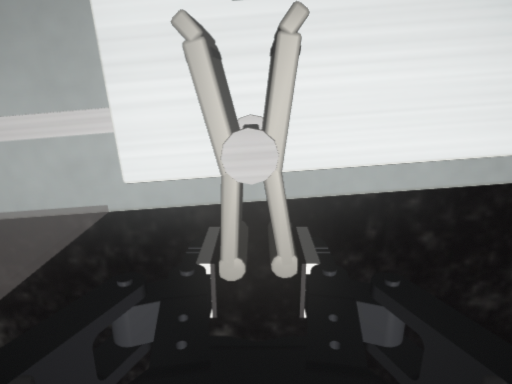

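```bash
python3 -m crank '[[[0.035,0.004,0],[0,0,0]],[[0.07,0.008,0],[0,0,0]],[[0.105,0.012,0],[0,0,0]],[[0.14,0.016,0],[0,0,0]],[[0.173,0.019,0],[0,0,0]]]'; python3 - <<'E'
from h import *
s,R=tool(); c=cam('wrist','w23.png'); print(toC(s['ee_pos']))
E
```

```text
time: 21.9
ee_pos: [557.3, 46.5, 38.8]
tool_rot: [-2.687, 1.571, 0.494]
ft_force: [0.1, -0.2, -0.7]
opening: 0.354
t 21.9 pos [557.3  46.5  38.8] x [ 0.  0. -1.] yaw of y -87.7 F [ 0.1 -0.2 -0.7] op 0.354 q [ 0.07  0.61 -0.27  1.93  0.26  0.63 -1.89]
[ -59.50228087 -229.51981511]
```

View pics/w23.png

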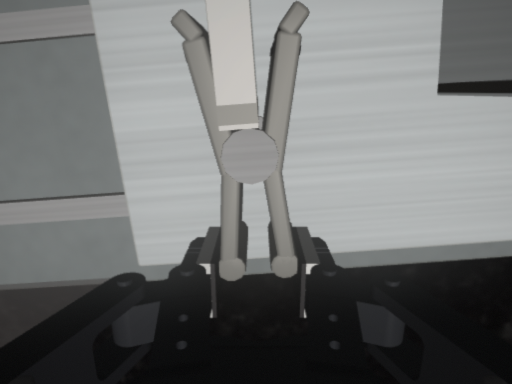

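```bash
python3 -m crank '[[[0,0,-0.006],[0,0,0]],[[0,0,-0.006],[0,0,0]]]'; python3 -m crank '[[[0,0,0],[0,0,0]],[[0,0,0],[0,0,0]],[[0,0,0],[0,0,0]],[[0,0,0],[0,0,0]],[[0,0,0],[0,0,0]]]' -0.7 40; python3 - <<'E'
from h import *
s,R=tool(); c=cam('wrist','w24.png'); print(toC(s['ee_pos']))
E
```

```text
time: 22.15
ee_pos: [557.3, 46.5, 37.8]
tool_rot: [-3.045, 1.569, 0.136]
ft_force: [1.6, -0.2, 2.0]
opening: 0.357
time: 22.65
ee_pos: [556.2, 46.3, 37.2]
tool_rot: [0.313, 1.571, -2.788]
ft_force: [-0.9, 0.2, -0.3]
opening: 0.849
t 22.65 pos [556.2  46.3  37.2] x [-0. -0. -1.] yaw of y -87.7 F [-0.9  0.2 -0.3] op 0.849 q [ 0.06  0.61 -0.26  1.94  0.26  0.63 -1.89]
[ -60.66667421 -229.60834577]
```

View pics/w24.png

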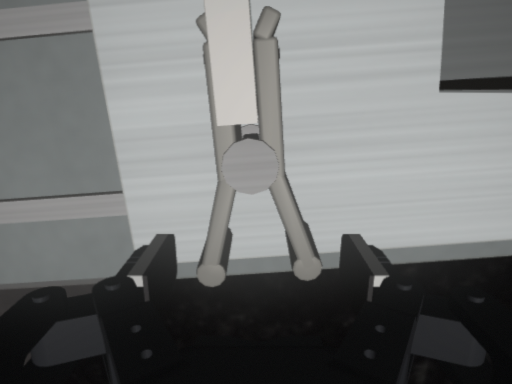

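```bash
python3 -m crank '[[[0,0,0.1],[0,0,0]],[[0,0,0.26],[0,0,0]],[[0,0,0.44],[0,0,0]],[[-0.1,0,0.62],[0,0,0]],[[-0.2,0,0.65],[0,0,0.02]]]'; python3 -m crank '[[[-0.05,-0.17,0],[0,0,0.02]],[[-0.1,-0.36,0],[0,0,0.05]],[[-0.15,-0.56,0],[0,0,0.08]],[[-0.2,-0.76,0],[0,0,0.089]],[[-0.24,-0.92,0],[0,0,0.089]]]';python3 -m crank '[[[-0.05,-0.2,0],[0,0,0]],[[-0.1,-0.4,0],[0,0,0]],[[-0.15,-0.58,0],[0,0,0]],[[-0.15,-0.7,0],[0,0,0]],[[-0.15,-0.7,0],[0,0,0]]]'; python3 -m crank '[[[0,0,0],[0,0,0]],[[0,0,0],[0,0,0]]]'; python3 - <<'E'
from h import *
s,R=tool(); c=cam('wrist','w25.png')
for d in arm.tip_of('clip0_mid','wrist')[:2]: print(d['conf'],np.round(d['location']),onz(c,d['location'],20).round(1))
E
```

```text
time: 23.2
ee_pos: [508.9, 47.0, 204.6]
tool_rot: [3.102, 1.562, 0.065]
ft_force: [0.3, -0.6, 0.4]
opening: 0.853
time: 23.7
ee_pos: [445.2, -186.1, 200.1]
tool_rot: [1.696, 1.57, -1.063]
ft_force: [1.2, -0.1, 0.4]
opening: 0.85
time: 24.2
ee_pos: [407.0, -363.8, 199.7]
tool_rot: [1.142, 1.569, -1.624]
ft_force: [0.3, 0.9, -0.1]
opening: 0.847
time: 24.4
ee_pos: [409.2, -357.0, 199.7]
tool_rot: [-1.725, 1.57, 1.801]
ft_force: [0.1, 1.1, -0.0]
opening: 0.847
t 24.4 pos [ 409.2 -357.   199.7] x [-0.     0.001 -1.   ] yaw of y -67.96 F [ 0.1  1.1 -0. ] op 0.847 q [ 0.82  0.34 -0.19  1.89  0.08  0.93 -0.6 ]
0.87 [364. 176.] [[ 436.7 -458.6   20. ]]
```

View pics/w25.png

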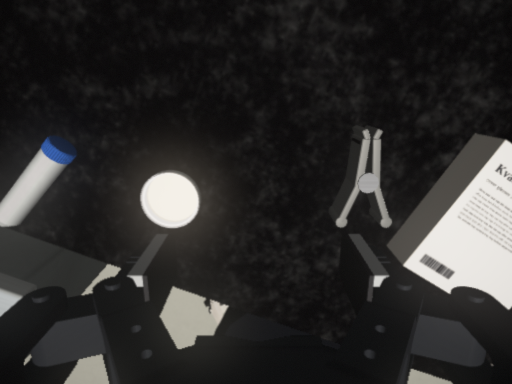

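```bash
python3 - <<'E'
from h import *
s,R=tool(); c=cam('wrist','w26.png')
p=onz(c,[(368,182),(372.5,132),(341,222),(385.5,222)],40)[:,:2]
m=p[2:].mean(0); print(p.round(1), 'yaw',np.degrees(np.arctan2(*(p[1]-m)[::-1])),np.degrees(np.arctan2(*(p[0]-m)[::-1])), np.hypot(*(p[0]-m)),np.hypot(*(p[2]-p[3])))
b=onz(c,[(388,245),(476,136)],0)[:,:2]; print('box',b.round(1), onz(c,(412,268),30))
y=np.radians(23); 
for q in b: d=q-p[0]; print('in clip frame',d@[np.cos(y),np.sin(y)],d@[-np.sin(y),np.cos(y)])
E
```

```text
t 24.5 pos [ 409.4 -357.1  199.9] x [ 0.  0. -1.] yaw of y -67.93 F [-0.7  0.8 -0.6] op 0.851 q [ 0.81  0.34 -0.19  1.89  0.08  0.93 -0.6 ]
[[ 435.8 -456.5]
 [ 479.1 -438.9]
 [ 390.  -450.6]
 [ 406.2 -490.9]] yaw 21.439470591892245 20.656142143004594 40.282248725627895 43.42867551260443
box [[ 373.9 -527.9]
 [ 516.9 -554.6]] [[ 368.56447372 -546.6802004    30.        ]]
in clip frame -84.86624434718264 -41.51771600468353
in clip frame 36.32421019884342 -121.96636405605506
```

View pics/w26.png

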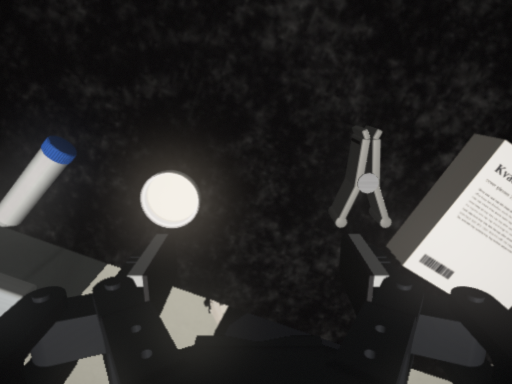

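```bash
python3 -m crank '[[[-0.026,-0.19,0],[0,0,-0.0047]],[[-0.052,-0.38,0],[0,0,-0.0047]],[[-0.052,-0.46,-0.1],[0,0,-0.0047]],[[-0.052,-0.46,-0.28],[0,0,-0.0047]],[[-0.052,-0.46,-0.4],[0,0,-0.0047]]]' -0.6; python3 -m crank '[[[0,0,0],[0,0,0]],[[0,0,0],[0,0,0]],[[0,0,0],[0,0,0]]]'; python3 - <<'E'
from h import *
s,R=tool(); c=cam('wrist','w27.png')
E
```

```text
time: 25.05
ee_pos: [395.2, -473.0, 97.5]
tool_rot: [-1.2, 1.569, 2.309]
ft_force: [-0.9, 0.7, -0.0]
opening: 0.801
time: 25.35
ee_pos: [397.3, -474.4, 102.1]
tool_rot: [1.957, 1.567, -0.816]
ft_force: [-0.1, 0.1, 0.9]
opening: 0.798
t 25.35 pos [ 397.3 -474.4  102.1] x [ 0.003 -0.003 -1.   ] yaw of y -68.87 F [-0.1  0.1  0.9] op 0.798 q [ 0.92  0.57 -0.13  1.77  0.1   0.8  -0.46]
```

View pics/w27.png

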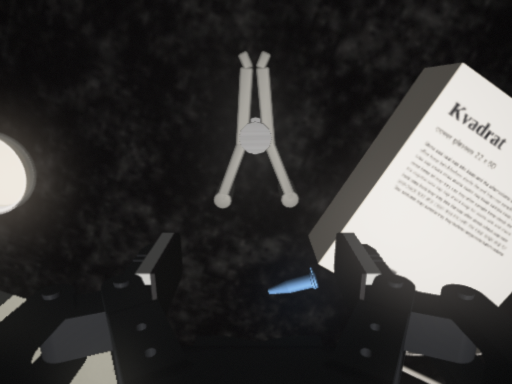

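```bash
python3 - <<'E'
from h import *
s,R=tool(); c=cam('wrist','w27b.png')
print('tool coords (y,z): box corner, edge, tube ends; pivot, ribs')
for p,z in [((312,240),0),((425,70),0),((330,264),35),((268,292),4),((318,278),4),((256,137),40),((223,200),40),((290,199),40)]:
    w=onz(c,p,z)[0]; print(p,w.round(1),((w-np.array(s['ee_pos']))@R).round(1))
print(depth(c,(400,220)))
E
```

```text
t 25.4 pos [ 397.2 -474.5  102.3] x [ 0.003 -0.003 -1.   ] yaw of y -68.89 F [0.1 0.3 0.9] op 0.797 q [ 0.92  0.57 -0.13  1.77  0.1   0.8  -0.46]
tool coords (y,z): box corner, edge, tube ends; pivot, ribs
(312, 240) [ 370.2 -530.3    0. ] [102.3  41.9  45.4]
(425, 70) [ 517.2 -552.6   -0. ] [102.8 115.7 -83.6]
(330, 264) [ 370.8 -537.7   35. ] [67.4 49.2 47.5]
(268, 292) [ 315.9 -513.8    4. ] [98.1  7.  90.1]
(318, 278) [ 342.5 -547.     4. ] [98.3 47.6 77.3]
(256, 137) [ 435.6 -457.3   40. ] [ 62.3  -2.5 -41.9]
(223, 200) [ 390.1 -452.    40. ] [ 62.2 -23.8  -1.4]
(290, 199) [ 406.2 -492.    40. ] [62.3 19.4 -2. ]
[[ 420.10617739 -561.87312319   46.23783331]]
```

```bash
python3 -m crank '[[[-0.003,0.008,-0.13],[0,0,0]],[[-0.003,0.008,-0.26],[0,0,0]],[[-0.003,0.008,-0.34],[0,0,0]],[[-0.003,0.008,-0.367],[0,0,0]],[[-0.003,0.008,-0.367],[0,0,0]]]'; python3 -m crank '[[[0,0,0],[0,0,0]],[[0,0,0],[0,0,0]]]'; python3 - <<'E'
from h import *
s,R=tool(); c=cam('wrist','w28.png')
E
```

```text
time: 25.95
ee_pos: [395.3, -471.7, 8.3]
tool_rot: [1.201, 1.571, -1.573]
ft_force: [0.5, 0.1, 0.5]
opening: 0.803
time: 26.15
ee_pos: [395.9, -472.6, 9.8]
tool_rot: [1.919, 1.568, -0.855]
ft_force: [-0.5, -0.7, 0.3]
opening: 0.801
t 26.15 pos [ 395.9 -472.6    9.8] x [ 0.002 -0.002 -1.   ] yaw of y -68.93 F [-0.5 -0.7  0.3] op 0.801 q [ 0.9   0.71 -0.11  1.8   0.12  0.64 -0.48]
```

View pics/w28.png

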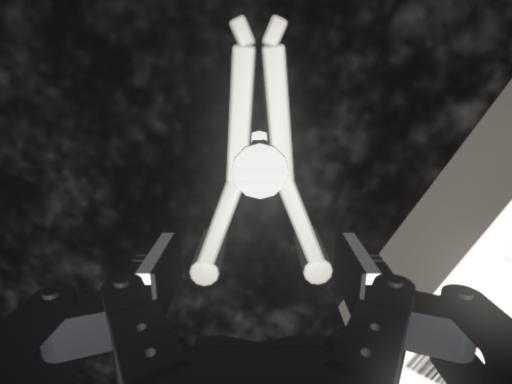

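```bash
python3 -m crank '[[[0,0,0],[0,0,0]],[[0,0,0],[0,0,0]],[[0,0,0],[0,0,0]],[[0,0,0],[0,0,0]],[[0,0,0],[0,0,0]]]' 1 40; python3 -m crank '[[[0,0,0],[0,0,0]],[[0,0,0],[0,0,0]],[[0,0,0.0],[0,0,0]]]'; python3 - <<'E'
from h import *
s,R=tool(); c=cam('wrist','w29.png')
E
```

```text
time: 26.7
ee_pos: [394.7, -473.3, 9.9]
tool_rot: [1.311, 1.568, -1.464]
ft_force: [-4.9, -0.9, 10.9]
opening: 0.357
time: 27.0
ee_pos: [394.8, -473.3, 9.9]
tool_rot: [1.322, 1.568, -1.452]
ft_force: [-3.8, -0.0, 10.1]
opening: 0.354
t 27.0 pos [ 394.8 -473.3    9.9] x [ 0.    -0.003 -1.   ] yaw of y -68.97 F [-3.8 -0.  10.1] op 0.354 q [ 0.9   0.71 -0.11  1.8   0.12  0.64 -0.48]
```

View pics/w29.png

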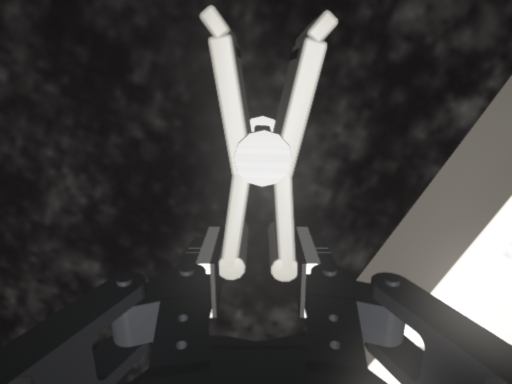

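```bash
python3 -m crank '[[[0,0,0.08],[0,0,0]],[[0,0,0.2],[0,0,0]],[[0,0,0.38],[0,0,0]],[[0,0,0.56],[0,0,0]],[[0,0,0.57],[0,0,0]]]'; python3 - <<'E'
from h import *
s,R=tool(); c=cam('wrist','w30.png')
zt=s['ee_pos'][2]+30
pts=onz(c,[(263,158),(211,16),(329,21),(232,269),(285,269)],zt)
T=(pts-np.array(s['ee_pos']))@R; print(T.round(1))
m=T[3:].mean(0); d=T[1:3].mean(0)-m; a=np.degrees(np.arctan2(-d[1],-d[2])); print('clip axis + to -y',a, np.degrees(np.arctan2(-(T[0]-m)[1],-(T[0]-m)[2])))
# tool y yaw so clip yaw=6.4: clip yaw=(yaw_y+90)+a
yy=6.4-90-a; print('tool y yaw',yy)
t=np.radians(yy); ty=np.array([np.cos(t),np.sin(t)]); tz=np.array([ty[1],-ty[0]])  # z=x×y with x=(0,0,-1): (yy_y,-yy_x)
print(tz,R[:2,2])
off=ty*T[0,1]+tz*T[0,2]
for nm,px in [('stage',2.5-16-44),('final',2.5-16)]:
    print(nm,(toW(px,-404.5)-off).round(1))
E
```

```text
time: 27.55
ee_pos: [398.0, -474.5, 157.3]
tool_rot: [1.941, 1.559, -0.832]
ft_force: [0.3, -0.5, -1.0]
opening: 0.356
t 27.55 pos [ 398.  -474.5  157.3] x [ 0.008 -0.009 -1.   ] yaw of y -68.93 F [ 0.3 -0.5 -1. ] op 0.356 q [ 0.92  0.5  -0.14  1.75  0.09  0.89 -0.46]
[[-29.8   0.4 -46.8]
 [-29.8 -15.8 -91.3]
 [-29.4  20.7 -90. ]
 [-30.1 -11.1  -4.4]
 [-29.9   8.9  -4.3]]
clip axis + to -y -2.3876561037751407 -2.053763764198426
tool y yaw -81.21234389622485
[-0.98826132 -0.15277293] [-0.93309219 -0.35961204]
stage [ 532.5 -133.9]
final [ 576.2 -129. ]
```

View pics/w30.png

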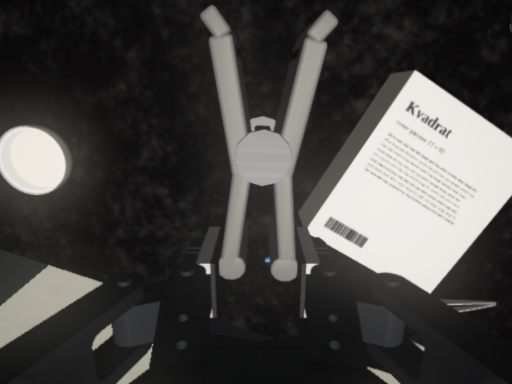

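```bash
python3 -m crank '[[[0.03,0.16,0],[0,0,-0.03]],[[0.05,0.34,0],[0,0,-0.068]],[[0.06,0.53,0],[0,0,-0.068]],[[0.08,0.73,0],[0,0,-0.068]],[[0.1,0.92,0],[0,0,-0.068]]]'; python3 -m crank '[[[0.08,0.16,0],[0,0,0]],[[0.2,0.3,0],[0,0,0]],[[0.36,0.431,0],[0,0,0]],[[0.45,0.431,0],[0,0,0]],[[0.45,0.431,0],[0,0,0]]]'; python3 -m crank '[[[0,0,0],[0,0,0]],[[0,0,0],[0,0,0]],[[0,0,0.0],[0,0,0]]]'; python3 - <<'E'
from h import *
s,R=tool(); c=cam('wrist','w31.png'); print(toC(s['ee_pos']))
print([proj(c,[[*toW(2.5,-404.5+d),z]])[0].round(0) for d in(-4,4) for z in (28,48,113)])
E
```

```text
time: 28.1
ee_pos: [419.0, -239.1, 149.2]
tool_rot: [-0.703, 1.568, 2.593]
ft_force: [0.3, -0.6, -0.9]
opening: 0.357
time: 28.6
ee_pos: [534.9, -131.5, 149.3]
tool_rot: [-1.979, 1.569, 1.321]
ft_force: [-0.5, -1.4, -1.0]
opening: 0.355
time: 28.9
ee_pos: [531.2, -134.7, 150.1]
tool_rot: [-0.077, 1.569, -3.066]
ft_force: [0.4, -0.4, -0.9]
opening: 0.354
t 28.9 pos [ 531.2 -134.7  150.1] x [-0.001 -0.    -1.   ] yaw of y -81.26 F [ 0.4 -0.4 -0.9] op 0.354 q [ 0.36  0.41 -0.21  1.91  0.11  0.83 -1.33]
[-105.62408462 -406.72835975]
[array([268.,  36.]), array([269.,  31.]), array([273.,   8.]), array([257.,  35.]), array([257.,  30.]), array([257.,   7.])]
```

View pics/w31.png

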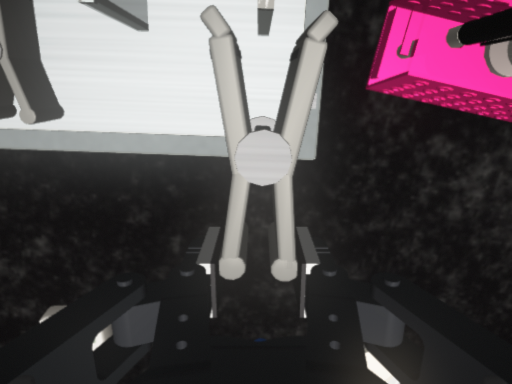

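```bash
python3 -m crank '[[[0,0,-0.15],[0,0,0]],[[0,0,-0.3],[0,0,0]],[[0,0,-0.4],[0,0,0]],[[0,0,-0.44],[0,0,0]],[[0,0,-0.448],[0,0,0]]]'; python3 -m crank '[[[0,0,0],[0,0,0]],[[0,0,0],[0,0,0]]]'; python3 - <<'E'
from h import *
s,R=tool(); c=cam('wrist','w32.png'); print(toC(s['ee_pos']))
zt=s['ee_pos'][2]+30
for p in [(263,158),(211,16),(329,21)]: print(toC(onz(c,p,zt)[0]).round(1))
E
```

```text
time: 29.45
ee_pos: [531.0, -134.2, 38.0]
tool_rot: [-0.232, 1.567, 3.063]
ft_force: [-4.3, -0.3, 3.6]
opening: 0.36
time: 29.65
ee_pos: [533.8, -134.2, 39.9]
tool_rot: [2.803, 1.568, -0.185]
ft_force: [-0.3, -0.2, -1.0]
opening: 0.36
t 29.65 pos [ 533.8 -134.2   39.9] x [ 0.003 -0.001 -1.   ] yaw of y -81.18 F [-0.3 -0.2 -1. ] op 0.36 q [ 0.32  0.58 -0.17  1.96  0.17  0.61 -1.38]
[-103.01224723 -406.48627579]
[ -56.6 -404.9]
[ -12.8 -386.8]
[ -12.7 -423.3]
```

View pics/w32.png

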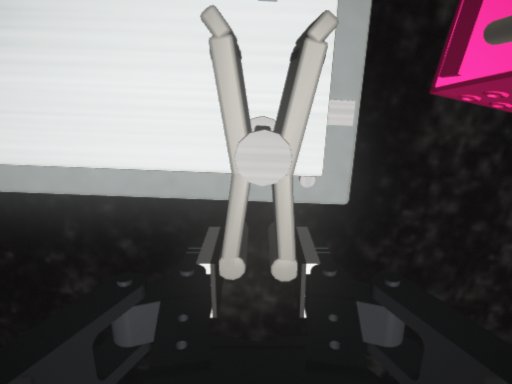

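```bash
python3 -m crank '[[[0.035,0.004,0],[0,0,0]],[[0.07,0.008,0],[0,0,0]],[[0.105,0.012,0],[0,0,0]],[[0.14,0.016,0],[0,0,0]],[[0.173,0.019,0],[0,0,0]]]'; python3 -m crank '[[[0,0,-0.004],[0,0,0]]]'; python3 - <<'E'
from h import *
s,R=tool(); c=cam('wrist','w33.png'); print(toC(s['ee_pos']))
E
```

```text
time: 30.2
ee_pos: [576.8, -128.9, 38.5]
tool_rot: [-2.753, 1.571, 0.544]
ft_force: [-1.0, 0.3, -0.6]
opening: 0.356
time: 30.3
ee_pos: [578.1, -128.7, 37.9]
tool_rot: [3.011, 1.568, 0.024]
ft_force: [1.8, 1.5, 7.3]
opening: 0.356
t 30.3 pos [ 578.1 -128.7   37.9] x [ 0.003  0.    -1.   ] yaw of y -81.12 F [1.8 1.5 7.3] op 0.356 q [ 0.29  0.64 -0.17  1.86  0.16  0.66 -1.39]
[ -58.36196788 -405.96564539]
```

View pics/w33.png

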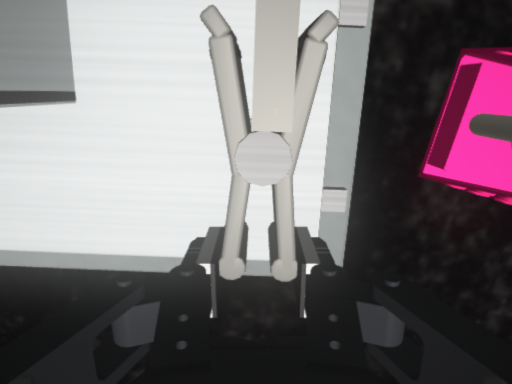

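```bash
python3 -m crank '[[[0,0,0.002],[0,0,0]],[[0,0,0.002],[0,0,0]],[[0,0,0.002],[0,0,0]],[[0,0,0.002],[0,0,0]],[[0,0,0.002],[0,0,0]]]' -0.65 40; python3 - <<'E'
from h import *
s,R=tool(); c=cam('wrist','w34.png'); print(toC(s['ee_pos']))
E
```

```text
time: 30.85
ee_pos: [575.6, -129.2, 38.0]
tool_rot: [-0.048, 1.57, -3.035]
ft_force: [0.4, -0.9, 0.4]
opening: 0.826
t 30.85 pos [ 575.6 -129.2   38. ] x [-0. -0. -1.] yaw of y -81.17 F [ 0.4 -0.9  0.4] op 0.826 q [ 0.29  0.63 -0.17  1.86  0.16  0.66 -1.39]
[ -60.96357836 -406.19571821]
```

View pics/w34.png

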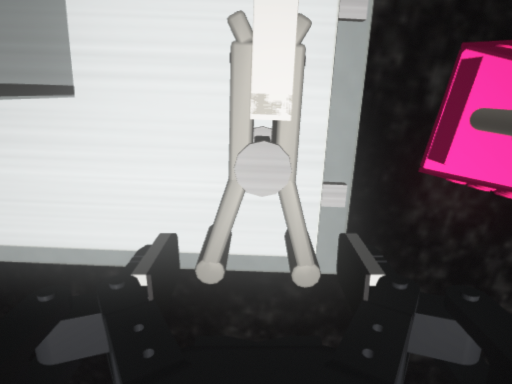

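```bash
python3 -m crank '[[[0,0,0.1],[0,0,0]],[[0,0,0.28],[0,0,0]],[[0,0,0.46],[0,0,0]],[[-0.1,0.1,0.64],[0,0,0]],[[-0.2,0.2,0.8],[0,0,0]]]'; python3 -m crank '[[[0.0,0.16,0.06],[0,0,0]],[[0,0.2,0.06],[0,0,0]],[[0,0.2,0.06],[0,0,0]],[[0,0.2,0.06],[0,0,0]],[[0,0.2,0.06],[0,0,0]]]' 1; python3 - <<'E'
from h import *
s,R=tool(); c=cam('wrist','w35.png')
for l in ['clip0_mid','clip1_mid','clip2_mid','cassette0_edge','cassette1_edge','cassette2_edge']:
  for d in arm.tip_of(l,'wrist')[:3]:
    w=onz(c,d['location'],48)[0]; print(l,round(d['conf'],2),np.round(d['location']),toC(w).round(1))
c=cam('side','s35.png')
for l in ['clip0_mid','clip1_mid']:
  for d in arm.tip_of(l,'side')[:3]: print('side',l,round(d['conf'],2),np.round(d['location']),onz(c,d['location'],20).round(0))
E
```

```text
time: 31.4
ee_pos: [530.4, -84.2, 231.8]
tool_rot: [2.771, 1.57, -0.218]
ft_force: [0.7, 0.7, 0.8]
opening: 0.826
time: 31.9
ee_pos: [530.3, -35.8, 243.9]
tool_rot: [0.061, 1.569, -2.929]
ft_force: [0.1, -0.0, -0.2]
opening: 0.005
t 31.9 pos [530.3 -35.8 243.9] x [-0.002 -0.    -1.   ] yaw of y -81.3 F [ 0.1 -0.  -0.2] op 0.005 q [ 0.23  0.27 -0.27  1.86  0.08  1.02 -1.49]
clip0_mid 0.77 [363.  85.] [ -16.9 -406.2]
clip0_mid 0.69 [180.  58.] [   0.8 -229.1]
clip1_mid 0.82 [182.  75.] [ -15.1 -231.1]
cassette0_edge 0.67 [366.  65.] [   1.  -407.1]
cassette1_edge 0.56 [275.  58.] [   3.8 -319.1]
cassette2_edge 0.76 [179.  55.] [   3.  -228.3]
side clip0_mid 0.87 [244. 166.] [[ 626. -133.   20.]]
side clip1_mid 0.7 [207. 197.] [[624.  49.  20.]]
```

View pics/w35.png

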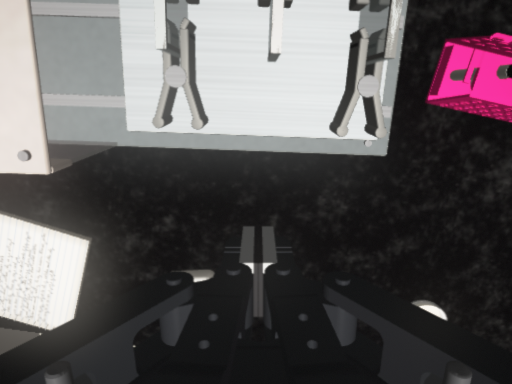

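View pics/s35.png

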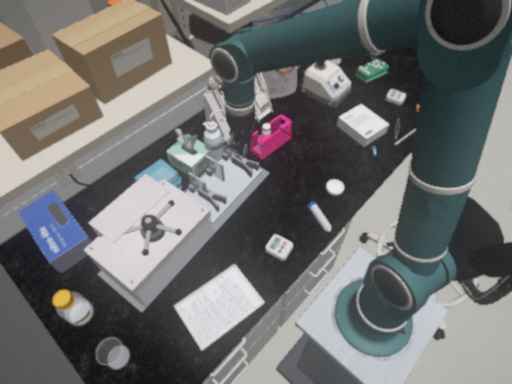

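Both clips are closed on cassettes 2 and 0, pivots about 17–19 mm in front of the edges. No other clip is on the worktop. Next, winding in.

```bash
python3 -m crank '[[[0,0.1,0.1],[0,0,0]],[[0,0.28,0.1],[0,0,0]],[[0.0,0.48,0.1],[0,0,0]],[[0.0,0.66,0.1],[0,0,0]],[[0.0,0.8,0.1],[0,0,0]]]' 1; python3 -m crank '[[[0,0,0],[0,0,0]],[[0,0,0],[0,0,0]],[[0,0,0],[0,0,0]]]';  python3 - <<'E'
from h import *
s,R=tool(); c=cam('wrist','w36.png')
print([(a,proj(c,[[*hubW(82,a),190]])[0].round(0)) for a in (120,130,190,200,270,280)],proj(c,[[*HUB,205]]))
E
```

```text
time: 32.9
ee_pos: [530.2, 169.1, 270.4]
tool_rot: [-2.205, 1.57, 1.093]
ft_force: [0.8, -0.4, -0.9]
opening: 0.002
time: 33.2
ee_pos: [531.0, 164.3, 269.9]
tool_rot: [1.201, 1.57, -1.789]
ft_force: [0.1, -0.2, -0.4]
opening: -0.001
t 33.2 pos [531.  164.3 269.9] x [-0.    -0.001 -1.   ] yaw of y -81.27 F [ 0.1 -0.2 -0.4] op -0.001 q [-0.06  0.3  -0.37  1.78  0.12  1.09 -1.89]
[(120, array([ -1., 167.])), (130, array([ 13., 184.])), (190, array([126., 226.])), (200, array([144., 222.])), (270, array([221., 115.])), (280, array([219.,  93.]))] [[ 84.23981534 111.67332057]]
```

View pics/w36.png

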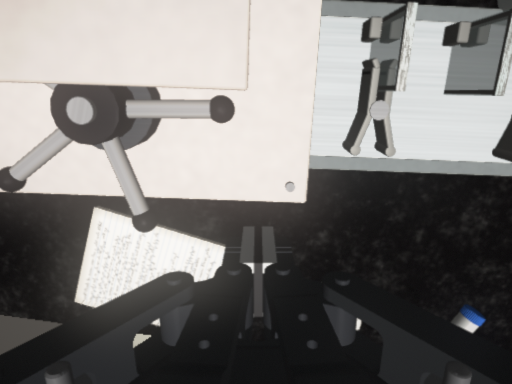

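```bash
python3 -m crank '[[[0.025,0.12,0],[0,0,0]],[[0.05,0.245,0],[0,0,0]],[[0.05,0.245,-0.12],[0,0,0]],[[0.05,0.245,-0.28],[0,0,0]],[[0.05,0.245,-0.408],[0,0,0]]]';  python3 - <<'E'
from h import *
s,R=tool(); c=cam('wrist','w37.png')
for d0 in [(236,[226,216,206,196,186]),(186,[176,166,156,146,136]),(136,[126,116,108,102,102]),(258,[248,238,228,218,208]),(208,[198,188,178,168,158]),(158,[148,138,128,118,110])]:
    st=hubW(60,d0[0]); print(d0[0],st.round(1),[((hubW(60,d)-st)/250).round(3).tolist() for d in d0[1]])
E
```

```text
time: 33.75
ee_pos: [543.4, 225.3, 166.4]
tool_rot: [1.112, 1.57, -1.878]
ft_force: [0.8, 0.2, -0.8]
opening: 0.0
t 33.75 pos [543.4 225.3 166.4] x [-0.    -0.001 -1.   ] yaw of y -81.3 F [ 0.8  0.2 -0.8] op 0.0 q [-0.17  0.47 -0.36  1.8   0.21  0.91 -2.04]
236 [543.2 225.8] [[-0.035, 0.023], [-0.066, 0.051], [-0.091, 0.084], [-0.111, 0.121], [-0.123, 0.161]]
186 [512.4 266.1] [[-0.005, 0.041], [-0.003, 0.083], [0.006, 0.124], [0.022, 0.163], [0.044, 0.198]]
136 [523.5 315.6] [[0.028, 0.031], [0.062, 0.056], [0.091, 0.072], [0.114, 0.081], [0.114, 0.081]]
258 [565.1 219.3] [[-0.041, 0.008], [-0.08, 0.022], [-0.116, 0.044], [-0.148, 0.071], [-0.175, 0.103]]
208 [521.5 245.1] [[-0.021, 0.036], [-0.034, 0.076], [-0.041, 0.117], [-0.041, 0.159], [-0.033, 0.2]]
158 [513.2 295.1] [[0.015, 0.039], [0.036, 0.075], [0.063, 0.107], [0.096, 0.133], [0.124, 0.15]]
```

View pics/w37.png

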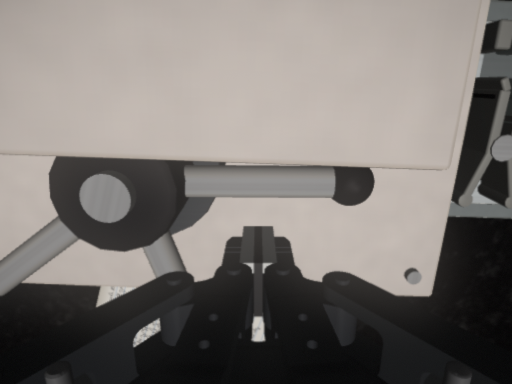

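```bash
python3 -m crank '[[[-0.035,0.023,0],[0,0,0]],[[-0.066,0.051,0],[0,0,0]],[[-0.091,0.084,0],[0,0,0]],[[-0.111,0.121,0],[0,0,0]],[[-0.123,0.161,0],[0,0,0]]]'; python3 -m crank '[[[-0.005,0.041,0],[0,0,0]],[[-0.003,0.083,0],[0,0,0]],[[0.006,0.124,0],[0,0,0]],[[0.022,0.163,0],[0,0,0]],[[0.044,0.198,0],[0,0,0]]]'; python3 -m crank '[[[0.028,0.031,0],[0,0,0]],[[0.062,0.056,0],[0,0,0]],[[0.091,0.072,0],[0,0,0]],[[0.114,0.081,0],[0,0,0]],[[0.114,0.081,0],[0,0,0]]]'; python3 - <<'E'
from h import *
s,R=tool(); c=cam('wrist','w38.png')
E
```

```text
time: 34.3
ee_pos: [516.9, 262.2, 170.6]
tool_rot: [2.377, 1.561, -0.616]
ft_force: [8.7, -13.4, -1.9]
opening: -0.001
time: 34.8
ee_pos: [523.5, 311.6, 169.2]
tool_rot: [1.245, 1.562, -1.746]
ft_force: [-2.8, -13.1, -0.4]
opening: -0.001
time: 35.3
ee_pos: [549.7, 335.0, 168.6]
tool_rot: [0.614, 1.564, -2.374]
ft_force: [-7.1, -6.1, -0.1]
opening: -0.0
t 35.3 pos [549.7 335.  168.6] x [-0.005 -0.005 -1.   ] yaw of y -81.24 F [-7.1 -6.1 -0.1] op -0.0 q [-0.34  0.56 -0.36  1.65  0.23  0.98 -2.2 ]
```

View pics/w38.png

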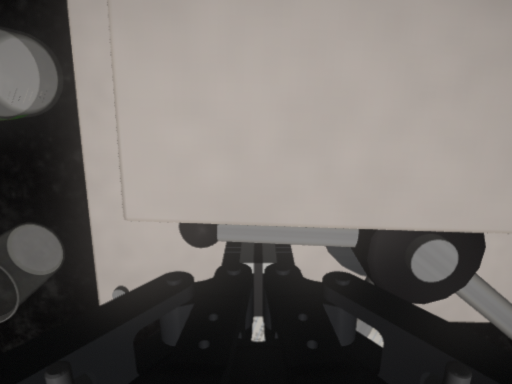

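```bash
python3 -m crank '[[[-0.01,-0.03,0],[0,0,0]],[[-0.01,-0.03,0.17],[0,0,0]],[[-0.01,-0.03,0.34],[0,0,0]],[[0.02,-0.2,0.34],[0,0,0]],[[0.05,-0.38,0.34],[0,0,0]]]'; python3 -m crank '[[[0.011,-0.087,0],[0,0,0]],[[0.011,-0.087,0],[0,0,0]],[[0.011,-0.087,0],[0,0,0]]]';  python3 - <<'E'
from h import *
s,R=tool(); c=cam('wrist','w39.png')
print([(a,proj(c,[[*hubW(82,a),190]])[0].round(0)) for a in (150,160,220,230,240)],proj(c,[[*HUB,205]]))
E
```

```text
time: 35.85
ee_pos: [565.3, 244.2, 257.7]
tool_rot: [-2.814, 1.562, 0.486]
ft_force: [1.0, -0.5, -1.1]
opening: -0.0
time: 36.15
ee_pos: [567.7, 220.9, 255.3]
tool_rot: [-2.814, 1.567, 0.481]
ft_force: [0.2, 0.5, 0.9]
opening: -0.001
t 36.15 pos [567.7 220.9 255.3] x [ 0.004  0.002 -1.   ] yaw of y -81.2 F [0.2 0.5 0.9] op -0.001 q [-0.14  0.41 -0.37  1.67  0.16  1.09 -1.98]
[(150, array([117., 278.])), (160, array([136., 286.])), (220, array([250., 273.])), (230, array([265., 260.])), (240, array([278., 245.]))] [[165.75974133 189.07582154]]
```

View pics/w39.png

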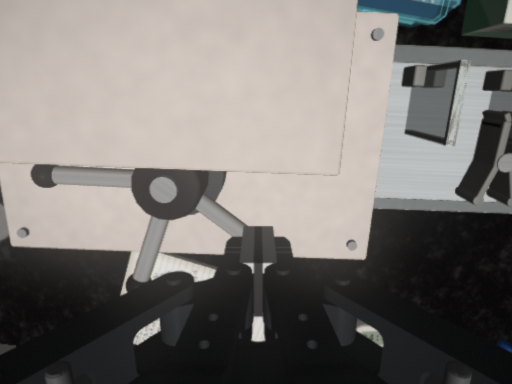

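```bash
python3 -m crank '[[[0,0,-0.18],[0,0,0]],[[0,0,-0.34],[0,0,0]],[[0,0,-0.34],[0,0,0]]]'; python3 - <<'E'
from h import *
s,R=tool(); c=cam('wrist','w40.png')
E
```

```text
time: 36.5
ee_pos: [563.4, 220.8, 163.4]
tool_rot: [0.129, 1.561, -2.855]
ft_force: [-0.4, -0.5, 0.2]
opening: -0.002
t 36.5 pos [563.4 220.8 163.4] x [-0.009 -0.003 -1.   ] yaw of y -81.0 F [-0.4 -0.5  0.2] op -0.002 q [-0.16  0.5  -0.35  1.75  0.21  0.93 -2.01]
```

View pics/w40.png

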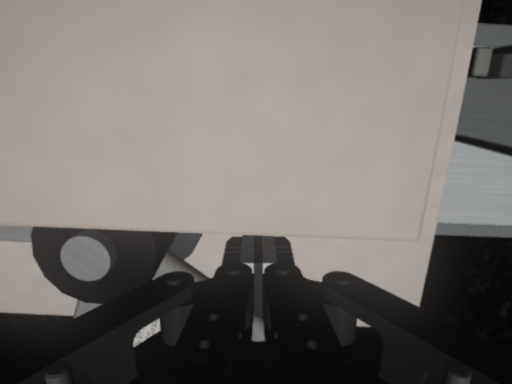

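```bash
python3 -m crank '[[[-0.049,0.009,0],[0,0,0]],[[-0.088,0.023,0],[0,0,0]],[[-0.124,0.045,0],[0,0,0]],[[-0.156,0.072,0],[0,0,0]],[[-0.183,0.104,0],[0,0,0]]]'; python3 -m crank '[[[-0.021,0.036,0],[0,0,0]],[[-0.034,0.076,0],[0,0,0]],[[-0.041,0.117,0],[0,0,0]],[[-0.041,0.159,0],[0,0,0]],[[-0.033,0.2,0],[0,0,0]]]'; python3 -m crank '[[[0.015,0.039,0],[0,0,0]],[[0.036,0.075,0],[0,0,0]],[[0.063,0.107,0],[0,0,0]],[[0.096,0.133,0],[0,0,0]],[[0.124,0.15,0],[0,0,0]]]'; python3 -m crank '[[[0.015,0.007,0],[0,0,0]],[[0.031,0.012,0],[0,0,0]],[[0.031,0.012,0],[0,0,0]]]';python3 - <<'E'
from h import *
s,R=tool(); c=cam('wrist','w41.png'); cam('scene','sc41.png')
E
```

```text
time: 37.05
ee_pos: [528.0, 244.1, 172.7]
tool_rot: [2.951, 1.557, -0.041]
ft_force: [10.5, -10.0, 3.2]
opening: -0.001
time: 37.55
ee_pos: [515.2, 291.5, 170.5]
tool_rot: [1.799, 1.563, -1.192]
ft_force: [-1.1, -11.5, 0.1]
opening: 0.004
time: 38.05
ee_pos: [541.7, 330.7, 168.7]
tool_rot: [0.763, 1.561, -2.225]
ft_force: [-9.0, -9.1, -1.9]
opening: -0.002
time: 38.35
ee_pos: [549.3, 334.9, 168.9]
tool_rot: [0.621, 1.563, -2.366]
ft_force: [-8.6, -6.9, -1.1]
opening: 0.001
t 38.35 pos [549.3 334.9 168.9] x [-0.005 -0.005 -1.   ] yaw of y -81.19 F [-8.6 -6.9 -1.1] op 0.001 q [-0.34  0.56 -0.36  1.65  0.23  0.98 -2.2 ]
```

View pics/w41.png

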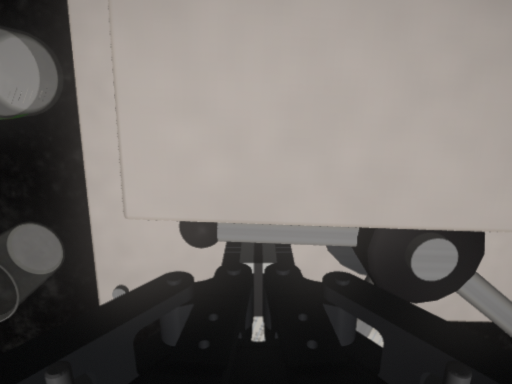

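View pics/sc41.png

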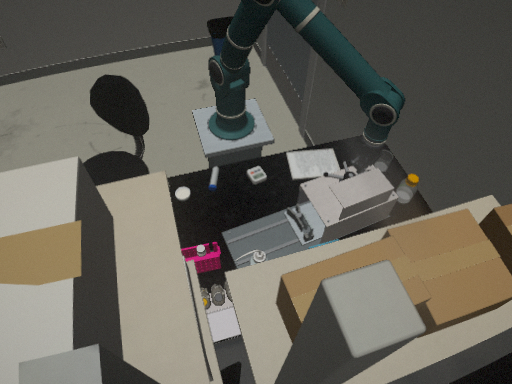

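```bash
python3 -m crank '[[[-0.01,-0.03,0],[0,0,0]],[[-0.01,-0.03,0.17],[0,0,0]],[[-0.01,-0.03,0.34],[0,0,0]],[[0.02,-0.2,0.34],[0,0,0]],[[0.05,-0.38,0.34],[0,0,0]]]'; python3 -m crank '[[[0.011,-0.087,0],[0,0,0]],[[0.011,-0.087,0],[0,0,0]],[[0.011,-0.087,0],[0,0,0]],[[0.011,-0.087,-0.17],[0,0,0]],[[0.011,-0.087,-0.34],[0,0,0]]]'; python3 -m crank '[[[0,0,0],[0,0,0]]]'; python3 - <<'E'
from h import *
s,R=tool(); c=cam('wrist','w42.png')
E
```

```text
time: 38.95
ee_pos: [565.4, 244.4, 258.1]
tool_rot: [-2.801, 1.562, 0.5]
ft_force: [0.7, -0.4, -1.2]
opening: -0.003
time: 39.45
ee_pos: [568.2, 223.4, 170.0]
tool_rot: [-2.752, 1.564, 0.547]
ft_force: [0.2, -0.0, -0.7]
opening: -0.001
time: 39.55
ee_pos: [563.4, 220.8, 163.7]
tool_rot: [0.105, 1.562, -2.879]
ft_force: [0.0, 0.6, -0.2]
opening: 0.001
t 39.55 pos [563.4 220.8 163.7] x [-0.009 -0.002 -1.   ] yaw of y -80.99 F [ 0.   0.6 -0.2] op 0.001 q [-0.17  0.5  -0.35  1.75  0.2   0.93 -2.01]
```

View pics/w42.png

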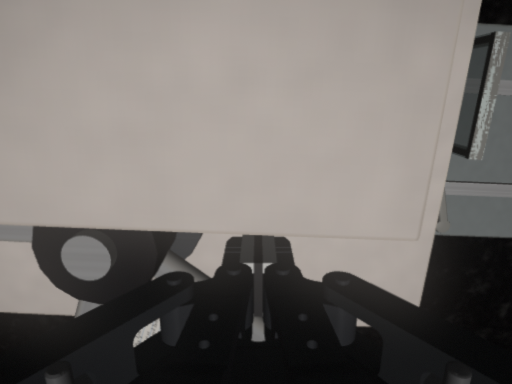

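```bash
python3 -m crank '[[[-0.049,0.009,0],[0,0,0]],[[-0.088,0.023,0],[0,0,0]],[[-0.124,0.045,0],[0,0,0]],[[-0.156,0.072,0],[0,0,0]],[[-0.183,0.104,0],[0,0,0]]]'; python3 -m crank '[[[-0.021,0.036,0],[0,0,0]],[[-0.034,0.076,0],[0,0,0]],[[-0.041,0.117,0],[0,0,0]],[[-0.041,0.138,0],[0,0,0]]]'; python3 -m crank '[[[0.002,0.01,0],[0,0,0]],[[0.004,0.02,0],[0,0,0]],[[0.006,0.03,0],[0,0,0]]]'
```

```text
time: 40.1
ee_pos: [528.0, 244.0, 172.9]
tool_rot: [2.959, 1.557, -0.033]
ft_force: [9.2, -8.5, 2.3]
opening: 0.001
time: 40.5
ee_pos: [514.3, 277.0, 171.3]
tool_rot: [2.284, 1.563, -0.707]
ft_force: [3.3, -12.8, 1.9]
opening: -0.001
time: 40.8
ee_pos: [515.4, 283.8, 171.1]
tool_rot: [2.1, 1.563, -0.891]
ft_force: [3.8, -13.7, 2.3]
opening: -0.003
```

```bash
python3 -m crank '[[[0.002,0.016,0],[0,0,0]],[[0.002,0.032,0],[0,0,0]],[[0.007,0.048,0],[0,0,0]]]'; python3 -m crank '[[[0.006,0.016,0],[0,0,0]],[[0.014,0.03,0],[0,0,0]],[[0.014,0.03,0],[0,0,0]]]'
```

```text
time: 41.1
ee_pos: [515.6, 289.0, 170.3]
tool_rot: [1.322, 1.552, -1.672]
ft_force: [-7.2, -33.2, 16.2]
opening: 0.003
time: 41.4
ee_pos: [516.0, 289.3, 170.2]
tool_rot: [1.087, 1.537, -1.909]
ft_force: [-18.2, -44.3, 27.9]
opening: -0.002
```

```bash
python3 -m crank '[[[-0.01,-0.1,0],[0,0,0]],[[-0.01,-0.12,0],[0,0,0]],[[-0.01,-0.12,0.15],[0,0,0]],[[-0.01,-0.12,0.33],[0,0,0]],[[-0.01,-0.12,0.5],[0,0,0]]]'; python3 -m crank '[[[-0.1,-0.16,0],[0,0,0]],[[-0.15,-0.34,0],[0,0,0]],[[-0.2,-0.5,0],[0,0,0]],[[-0.2,-0.6,0],[0,0,0]],[[-0.2,-0.6,0],[0,0,0]]]'; python3 -m crank '[[[0,0,0],[0,0,0]],[[0,0,0],[0,0,0]]]'; python3 - <<'E'
from h import *
s,R=tool(); c=cam('wrist','w43.png')
print([(a,proj(c,[[*hubW(82,a),190]])[0].round(0)) for a in (140,145,150)])
c=cam('scene'); cv2.imwrite('pics/sc43z.png',cv2.resize(c['frame'][150:270,180:420,::-1],None,fx=3.3,fy=3.3,interpolation=3))
c=cam('side'); cv2.imwrite('pics/s43z.png',cv2.resize(c['frame'][110:310,70:320,::-1],None,fx=3,fy=3,interpolation=3))
E
```

```text
time: 41.9
ee_pos: [515.2, 280.1, 297.5]
tool_rot: [-2.544, 1.566, 0.754]
ft_force: [1.5, 0.7, -0.3]
opening: -0.0
time: 42.4
ee_pos: [466.2, 125.8, 295.7]
tool_rot: [2.941, 1.566, -0.05]
ft_force: [-0.8, 0.8, 0.2]
opening: -0.002
time: 42.6
ee_pos: [465.8, 130.0, 294.2]
tool_rot: [-2.734, 1.568, 0.565]
ft_force: [-0.2, 0.0, 0.2]
opening: -0.003
t 42.6 pos [465.8 130.  294.2] x [ 0.002  0.001 -1.   ] yaw of y -80.99 F [-0.2  0.   0.2] op -0.003 q [-0.02  0.14 -0.35  1.91  0.05  1.1  -1.81]
[(140, array([ 2., 95.])), (145, array([ 11., 102.])), (150, array([ 20., 108.]))]
```

View pics/w43.png

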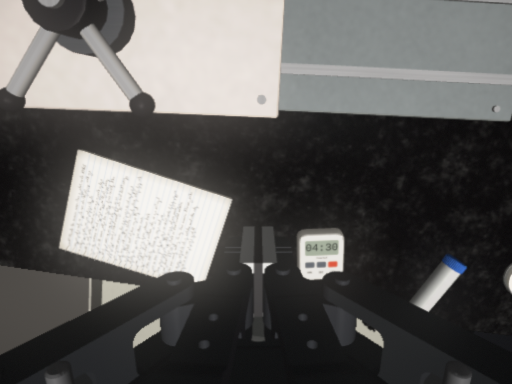

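View pics/sc43z.png

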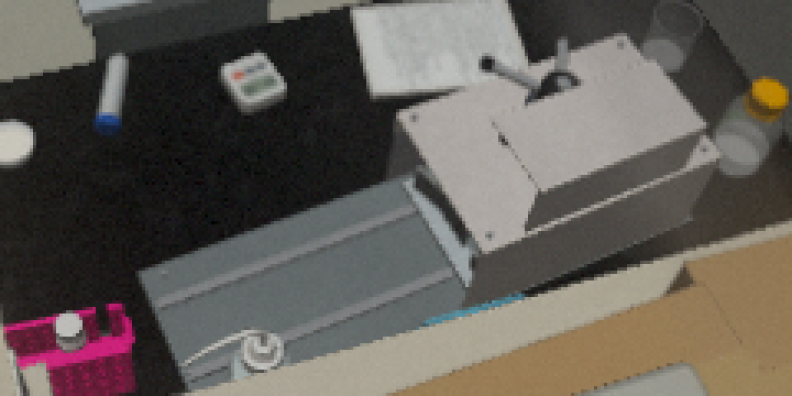

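View pics/s43z.png

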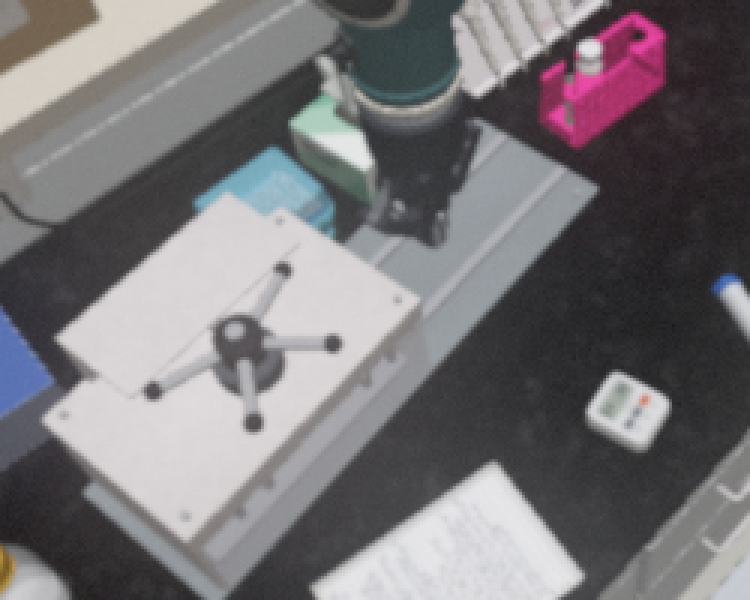

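```bash
python3 - <<'E'
from h import *
c=cam('scene')
S=lambda p:(180+p[0]/3.3,150+p[1]/3.3)
for p,z in [((410,182),28),((466,285),28),((410,182),10),((466,285),10),((398,113),145),((470,250),145),((413,182),28)]:
    print(p,z,toC(onz(c,S(p),z)[0]).round(1))
print('deck edge pred y=-135', [(np.array(proj(c,[[*toW(x,-135),28]])[0])-[180,150])*3.3 for x in(-75,75)])
print('y=-150', [(np.array(proj(c,[[*toW(x,-150),28]])[0])-[180,150])*3.3 for x in(-75,75)])
cv2.imwrite('pics/sc44.png',cv2.resize(c['frame'][190:250,290:350,::-1],None,fx=9,fy=9,interpolation=3))
c=cam('side'); cv2.imwrite('pics/s44.png',cv2.resize(c['frame'][200:310,120:220,::-1],None,fx=5.4,fy=5.4,interpolation=3))
for l in ['clip0_mid','clip1_mid','cassette0_edge','cassette2_edge']:
  for n in ['side','scene']:
    for d in arm.tip_of(l,n)[:3]: print(n,l,round(d['conf'],2),np.round(d['location']))
print([proj(c,[[*toW(-16,y),48]])[0].round(0) for y in (71.5,-16.5,-104.5)])
E
```

```text
(410, 182) 28 [ -67.8 -128.5]
(466, 285) 28 [  75.4 -135.4]
(410, 182) 10 [ -77.5 -120.7]
(466, 285) 10 [  68.  -127.7]
(398, 113) 145 [ -88.4 -149.2]
(470, 250) 145 [  90.9 -162.3]
(413, 182) 28 [ -66.4 -125.3]
deck edge pred y=-135 [array([402.1141513, 179.0233252]), array([466.15186214, 284.56214451])]
y=-150 [array([390.60245425, 183.2295553 ]), array([454.1598869 , 289.36680568])]
scene clip0_mid 0.52 [318. 211.]
scene cassette0_edge 0.73 [320. 217.]
[array([143., 265.]), array([164., 243.]), array([184., 223.])]
```

View pics/sc44.png

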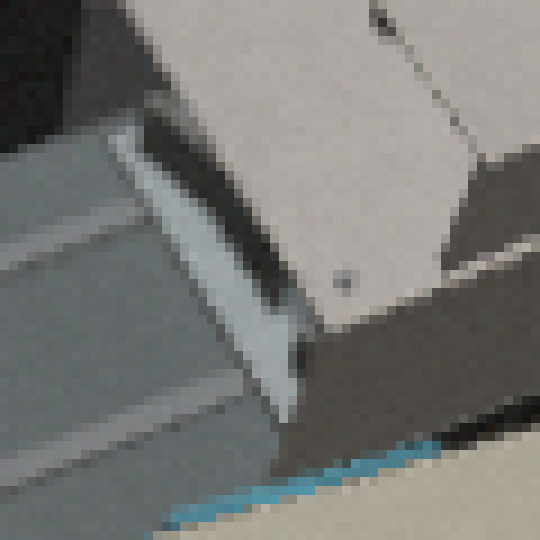

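View pics/s44.png

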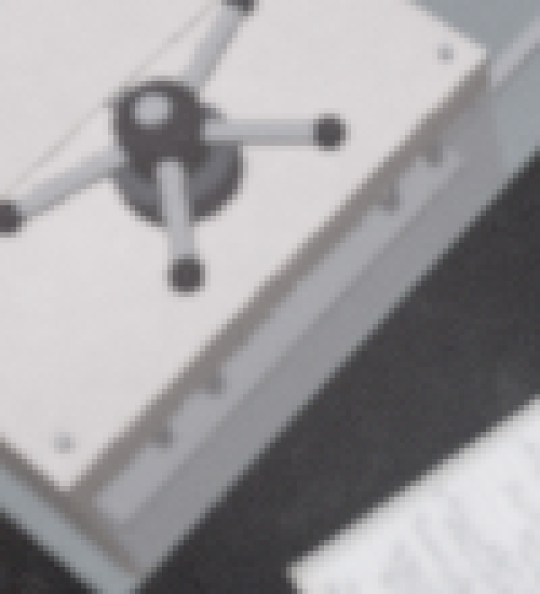

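```bash
python3 - <<'E'
from h import *
tool(); print(arm.hand_in())
E
```

```text
t 43.25 pos [465.5 127.6 293. ] x [-0. -0. -1.] yaw of y -81.17 F [-1.   0.5 -0.5] op -0.001 q [-0.02  0.14 -0.35  1.91  0.05  1.1  -1.81]
the job is handed in; nothing more can be done
None
```

I wound the carriage out to its stop with three spoke pushes. Then I clipped both spring clips onto cassettes 2 and 0 and wound the carriage back to its home stop with three more. The job is handed in at about 43 s of the 210 s allowed; `hand_in` gives no verdict.

**Clips:** Only two clips were on the worktop; no third showed in any camera. The last view before winding in put each pivot about 18–20 mm in front of its glass edge and within 3 mm sideways. Both were flat, pointing back and closed on the glass. I judged the closing from the pictures, since the jaw joint cannot be read.

**Carriage out:** The deck edges measured out put the travel at about 0.30 m, and the wheel was hard against its stop.

**Carriage home:** The deck's end edge lies where the home position puts it, to within a few mm, and the spoke angle is within about 2° of the zero stop.

**Clips after winding in:** Once inside, the clips show only as their rib tips through the front panel. Both pairs are in the expected places, but I could not re-measure the pivots or jaw openings there.

**Other things:** The gripper touched only the clips and the wheel spokes, apart from brief light presses of a clip onto the deck (up to about 7 N at the wrist). The petri dish was about where it started when I last looked.

**Check that disagreed:** My first wheel measurement from the wrist camera was about 9 mm off the side camera. I had paired pixels from one picture with the pose at a later one while the arm was still settling. A fresh picture agreed to 2–3 mm.

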